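# Clear the living-room table: tea lights boxed, coasters piled

### The job

Clear up the living-room table after the evening: put every LED tea light into the wooden box and lay its lid squarely on top so that the box is covered, and stack all the marble coasters flat in one neat pile on the pale wooden base, each lying centred on the base with its edges parallel to the base's edges, long side along long side. Leave the mug, the bowl and the remote control where they are.

Things in the scene. Friction and masses are not known exactly. Their poses are not given: they have to be found in the camera images.
- coaster1: White marble coaster, a rectangular slab 92 mm long (its x) by 64 mm wide (its y) by 10 mm thick; origin at the centre of its underside, z up. 160 g. It lies on the table, often with a tea light standing on it, or with another coaster on it.
- coaster2: White marble coaster, a rectangular slab 92 mm long (its x) by 64 mm wide (its y) by 10 mm thick; origin at the centre of its underside, z up. 160 g. It lies on the table, often with a tea light standing on it, or with another coaster on it.
- coaster3: White marble coaster, a rectangular slab 92 mm long (its x) by 64 mm wide (its y) by 10 mm thick; origin at the centre of its underside, z up. 160 g. It lies on the table, often with a tea light standing on it, or with another coaster on it.
- coaster4: White marble coaster, a rectangular slab 92 mm long (its x) by 64 mm wide (its y) by 10 mm thick; origin at the centre of its underside, z up. 160 g. It lies on the table, often with a tea light standing on it, or with another coaster on it.
- coaster5: White marble coaster like the others (92 x 64 x 10 mm, origin at the centre of its underside), lying askew on top of coaster4; absent in some starts.
- light1: LED tea light: red plastic disc 38 mm in diameter and 20 mm high with a small yellow plastic flame on top (13 mm across, 14 mm high, 34 mm in all); origin at the centre of its underside, z up through the flame. 25 g. Stands on coaster1. Absent in some starts.
- light2: LED tea light: red plastic disc 38 mm in diameter and 20 mm high with a small yellow plastic flame on top (13 mm across, 14 mm high, 34 mm in all); origin at the centre of its underside, z up through the flame. 25 g. Stands on coaster2. Absent in some starts.
- light3: LED tea light: red plastic disc 38 mm in diameter and 20 mm high with a small yellow plastic flame on top (13 mm across, 14 mm high, 34 mm in all); origin at the centre of its underside, z up through the flame. 25 g. Stands on coaster3. Absent in some starts.
- light4: LED tea light: red plastic disc 38 mm in diameter and 20 mm high with a small yellow plastic flame on top (13 mm across, 14 mm high, 34 mm in all); origin at the centre of its underside, z up through the flame. 25 g. Stands on the table itself. Absent in some starts.
- box: Open wooden storage box for the tea lights, brown, 150 mm (x) by 130 mm (y) outside, 64 mm high, walls and floor 6 mm thick (inside 138 x 118 mm); origin at the centre of its underside; heavy, does not move.
- lid: Loose flat brown wooden lid of the box, a plate 162 mm (x) by 142 mm (y) by 8 mm with an upright brass knob in the middle, 24 mm in diameter and 24 mm high (its top 32 mm above the lid's underside); it starts lying on the table. It has no lip: it rests flat on the box's rim and overhangs it by 6 mm all round. Origin at the centre of its underside; 160 g.
- base: Pale wooden coaster base on the table, a flat plate 106 mm (x) by 78 mm (y) by 8 mm, the foot of the coaster pile; origin at the centre of its underside (its top is 8 mm above), fixed.
- mug: White mug, 80 mm across, 80 mm high, with a handle on its +y side, a bystander; origin at the centre of its underside.
- bowl: Blue bowl, 120 mm across, 45 mm high, a bystander; origin at the centre of its underside.
- remote: Black remote control, 45 x 160 x 18 mm (long in its y), a bystander; origin at the centre of its underside.
There are look-alikes about, which are no part of the job. What is shaped like the coaster3 but pink or purple is not meant.

How it is judged:
At the end, for the whole second after the job is handed in: Each coaster lies flat in the pile, its centre within 7 mm of the base's in plan, its long side within 0.10 rad of the base's; each tea light is in the box; the lid is flat on the rim, within 11 mm of the box's centre and 0.13 rad of its direction (either way round); all at rest (horizontal distance between each of coaster1, coaster2, coaster3, coaster4, coaster5 and base below 0.007 m and angle between the x axis of each of coaster1, coaster2, coaster3, coaster4, coaster5 and the x axis of base, either way round below 0.1 rad and angle between the z axis of each of coaster1, coaster2, coaster3, coaster4, coaster5 and the z axis of base, either way round below 0.06 rad and linear speed of each of coaster1, coaster2, coaster3, coaster4, coaster5, lid below 0.02 m/s and x of light1 in the frame of box between -0.072 and 0.072 m and y of light1 in the frame of box between -0.062 and 0.062 m and z of light1 in the frame of box between 0 and 0.062 m and x of light2 in the frame of box between -0.072 and 0.072 m and y of light2 in the frame of box between -0.062 and 0.062 m and z of light2 in the frame of box between 0 and 0.062 m and x of light3 in the frame of box between -0.072 and 0.072 m and y of light3 in the frame of box between -0.062 and 0.062 m and z of light3 in the frame of box between 0 and 0.062 m and x of light4 in the frame of box between -0.072 and 0.072 m and y of light4 in the frame of box between -0.062 and 0.062 m and z of light4 in the frame of box between 0 and 0.062 m and horizontal distance between lid and box below 0.011 m and angle between the x axis of lid and the x axis of box, either way round below 0.13 rad and angle between lid's own z axis and vertical below 0.05 rad and z of lid in the frame of box between 0.06 and 0.068 m); the robot touches nothing.
It fails at once if the mug was shifted more than 25 mm or tipped (distance of mug from where it was at the start of the episode above 0.025 m or angle between mug's own z axis and vertical above 0.4 rad).
It fails at once if the bowl was shifted more than 25 mm or tipped (distance of bowl from where it was at the start of the episode above 0.025 m or angle between bowl's own z axis and vertical above 0.4 rad).
It fails at once if the remote was shifted more than 25 mm or tipped (distance of remote from where it was at the start of the episode above 0.025 m or angle between remote's own z axis and vertical above 0.4 rad).
Of light1, light2, light3, light4, coaster5 only 2 to 4 are there at a start; the rules pass over those that are not, and their reading is None.
At some moment in a run one of coaster1, coaster2, coaster3, lid may be knocked a few centimetres aside while the robot is not near it.
Once in a run the grip may slacken for a moment while it holds something.
It also fails if it takes over 210 s, if anything falls off the work surface, if the arm or the gripper's body presses on something with over 40 N, if the wrist force passes 120 N, or if a joint passes its speed limit or range.

### The arm

A 6-joint arm with a two-finger parallel gripper is mounted at the origin on the work surface. World frame = base frame: x ahead of the robot, y to its left, z up, the work surface at z = 0. Lengths are in m, angles in rad, forces in N, time in s.
With the tool pointing down it reaches from about 0.275 to 0.725 m from the base axis. Payload 5.6 kg.
Tool frame: the origin (TCP) lies at the very end of the fingers, on their centre line; the grasp point (between the pads) lies 19 mm behind it; z points along the fingers, y is the line along which they close (so a half turn about z gives the same grasp; the last joint's range is limited). The gripper opens to 85 mm and grips with 20 to 120 N. Pads are 22 mm wide; open, the fingers measure 114 mm over their backs; the gripper's body (76 mm by 85 mm) begins 54 mm behind the grasp point. The pads swing forward as they close: fully open they stand 13 mm farther back than shut.
Start: joints at [1.6, 0.255, 0.108, 0, -1.424, -0.285], TCP at [0.139, 0.532, 0.231] pointing down, gripper open.
Joint ranges: [-2.95, 2.95], [-1.21, 1.97], [-1.09, 1.5], [-2.87, 1.71], [-2.94, -0.07], [-3.05, 3.05]. Speed limits (rad/s): [2.57, 2.57, 3.14, 3.14, 3.14, 3.14].

### API

Orientations are given as a unit quaternion [x, y, z, w].
In Python, from bench import robot, eyes, ticket gives the robot as it stands. The module is installed in compiled form; this text tells all that it offers.
- The arm moves only by the tool play_rows, never from a script. Its argument "motion" is text: rows parted by semicolons, each of 7 numbers parted by spaces: the opening, from 0 (shut) to 1 (fully open), then the shift along the tool's x, y, z in mm, then the turn, a rotation vector about the tool's x, y, z in degrees. A call has 1 to 5 rows; each row is the pose to reach, as a shift and turn from the pose commanded when the call began, along the tool's axes at that moment; what a row does not reach only later rows make up. A row lasts 1/12 s, in which the tool goes at most 41.7 mm and 7.16 degrees, less where a joint would pass 70% of its speed; a pose out of reach is approached as far as the arm can. A call with a gripper value outside its range is refused whole. The fingers move at their own pace and stop on an object; "squeeze" is the grip in N (left out, the last holds). Time passes only in rows, so rows that repeat a pose let the fingers close. It gives the time, the measured TCP pose, the force, the opening and the grip force at its end, in the units of the state.
- robot.read_state(): the state, without advancing time (a new reading comes with each control period).
- eyes.grab_frame(name): name is "scene" or "top"; returns (picture, depth): 384x512x3 uint8, red, green, blue; 384x512 float32, m along the optical axis (not along the pixel's ray), 0 where there is no reading.
- eyes.get_calibration(name): a dict with "intrinsics" (3x3 intrinsics, pixels), "k1" (the pictures are not rectified: a ray, as slopes to the right and down, at radius r is drawn at 1 + k1 r^2 times it, then the intrinsics apply), "R" (3x3) and "t" (3): a world point X has camera coordinates R X + t. Camera axes: x right, y down, z forward; pixel columns grow to the right and rows downward; lengths in m; the calibration is good to about 2 mm. A picture is of the moment at which its call begins. get_calibration takes no time and is no camera call.
- ticket.hand_in(): hands the job in; it is judged then, once.
Trained networks look in the newest picture that a camera, given by its name, has taken for a name from the list of things; names that differ only in an ending like _2 or _b are one class to them, and where a whole thing is asked for, a point or a joint stands for the part that bears it (a point fixed in the world has none). Each returns a list of dicts, best first, with "p" (0 to 1); they miss things now and then, are a little off and sometimes report something else, mostly with a low value. They report only what shows in the picture. A call takes as long as a camera call. They do not tell look-alikes from the thing itself.
- eyes.outline_of(camera, name): "pixels" (384x512 bool, what is visible of it) and "point" ([column, row] in pixels, amid what is visible of it).
The state is a dict: "clock": time; "qpos": joint angles; "joint_vel": joint speeds; "tau": joint torques, N m; "tcp_pos": TCP position; "tcp_rot": TCP orientation; "force": force on the tool from outside, world axes, zero at the start; "torque": the same for the moment, N m; "opening": opening from 0.0 (shut) to 1.0 (fully open); "grasp_force": force on a finger pad.
Only numpy, scipy, OpenCV 4.12 (cv2) and the standard library are available. Lean on these libraries where they do the work, as an engineer would, in place of code of your own. Each camera call takes 0.05 s, during which the arm holds its last target. There are 200 camera calls.

## Working session

There is one attempt and no reset: what is moved stays moved. The work goes in short steps, Python scripts to look and compute and a tool call to move; the robot and the scene stay as the last step left them, time stands still between calls to the robot, and variables do not carry over. Pictures are saved under pics/ and viewed, at most 14 in all, crops included, and the job is handed in when it is done.

Besides the shell and the picture viewer there is one more tool, called by a JSON object that holds its "name" and its "arguments". play_rows: Moves the arm, as the interface text tells. Its arguments: {"type":"object","properties":{"motion":{"type":"string"},"squeeze":{"type":"number"}},"required":["motion"]}

```bash
mkdir -p pics; cat > h.py <<'E'
import numpy as np, cv2
from bench import robot, eyes, ticket
from scipy.spatial.transform import Rotation as Ro
def grab(c,fn=None):
    p,d=eyes.grab_frame(c)
    if fn: cv2.imwrite('pics/'+fn,cv2.cvtColor(p,cv2.COLOR_RGB2BGR))
    return p,d
def cloud(c,d):
    k=eyes.get_calibration(c); K=np.array(k['intrinsics']);R=np.array(k['R']);t=np.array(k['t'])
    v,u=np.mgrid[:384,:512].astype(float)
    dist=np.array([k['k1'],0,0,0,0.])
    n=cv2.undistortPoints(np.stack([u.ravel(),v.ravel()],1)[:,None],K,dist)[:,0]
    P=np.c_[n,np.ones(len(n))]*d.reshape(-1,1)
    W=(P-t)@R
    W[d.ravel()<=0]=np.nan
    return W.reshape(384,512,3)
def rect(pts):
    r=cv2.minAreaRect((pts*1000).astype(np.float32)); c,(w,h),a=r
    if w<h: w,h,a=h,w,a+90
    return np.round(c,1),round(w,1),round(h,1),round((a+90)%180-90,1)
E
python3 - <<'E'
from h import *
s=robot.read_state();print(s)
for c in ['scene','top']:
    p,d=grab(c,c+'0.png'); W=cloud(c,d)
    k=eyes.get_calibration(c);print(c,-np.array(k['R']).T@np.array(k['t']))
    for n in ['coaster1','light1','box','lid','base','mug','bowl','remote']:
        for o in eyes.outline_of(c,n):
            m=o['pixels']; q=W[m]; q=q[~np.isnan(q[:,0])]
            if len(q)<5: continue
            zt=np.percentile(q[:,2],90); qq=q[abs(q[:,2]-np.median(q[:,2]))<.006]
            print(n,round(o['p'],2),np.round(o['point']),m.sum(),'zmed %.3f z90 %.3f'%(np.median(q[:,2]),zt),rect(qq[:,:2]) if len(qq)>4 else '', p[m].mean(0).astype(int))
E
```

```text
{'clock': 0.0, 'qpos': array([ 1.59956387e+00,  2.55752822e-01,  1.06994653e-01, -4.56657021e-04,
       -1.42389707e+00, -2.84620246e-01]), 'joint_vel': array([-0.00074955, -0.00063634,  0.00170876, -0.00084077,  0.00098078,
        0.00086438]), 'tau': array([-3.55561554e-06, -3.86627948e+01,  2.37938082e+01,  5.36490083e+00,
       -6.07953887e-03, -2.61936563e-06]), 'tcp_pos': array([0.1390023 , 0.5316316 , 0.23039157]), 'tcp_rot': array([ 9.91823833e-01, -1.27611011e-01, -7.80268507e-05,  9.53309599e-04]), 'force': array([ 0.07778894, -0.27860888, -0.50103495]), 'torque': array([-0.00019492,  0.0185374 ,  0.00797895]), 'grasp_force': 0.0, 'opening': 1.0020472137101972}
scene [0.96167477 0.4873276  0.82921924]
coaster1 0.94 [287. 280.] 775 zmed 0.011 z90 0.013 (array([628.1, 183.2]), 92.5, 66.0, -10.4) [247 245 244]
coaster1 0.89 [255. 242.] 877 zmed 0.011 z90 0.013 (array([630. ,  53.9]), 92.5, 64.8, 24.6) [244 243 242]
coaster1 0.81 [303. 152.] 568 zmed 0.010 z90 0.012 (array([328. , -95.3]), 95.5, 67.4, -9.2) [136  68 178]
coaster1 0.63 [269. 179.] 483 zmed 0.010 z90 0.012 (ar
[... 3217 characters left out ...]
0 0.011 (array([ 630.7, -276. ]), 162.9, 143.9, -12.6) [197 151  98]
base 0.94 [124. 204.] 1076 zmed 0.008 z90 0.010 (array([542.8, 366.2]), 104.6, 78.5, -10.3) [243 217 172]
base 0.41 [361. 179.] 3202 zmed 0.008 z90 0.011 (array([ 631.1, -276.1]), 162.7, 144.0, -12.6) [197 151  98]
mug 0.88 [145. 129.] 1101 zmed 0.036 z90 0.078 (array([734.8, 297.9]), 98.8, 78.2, -18.0) [179 178 178]
mug 0.48 [290. 230.] 172 zmed 0.030 z90 0.034 (array([484.5, -95.2]), 34.5, 34.3, -43.2) [231 129 113]
bowl 0.58 [213. 110.] 1515 zmed 0.020 z90 0.043 (array([788.5, 121. ]), 96.7, 92.5, -87.8) [103 144 179]
remote 0.88 [308. 120.] 988 zmed 0.018 z90 0.020 (array([ 784.2, -127.3]), 158.8, 46.8, 85.8) [84 81 86]
```

```bash
python3 - <<'E'
import cv2
a=cv2.imread('pics/top0.png');cv2.imwrite('pics/top0c.png',cv2.resize(a[90:330,90:490],(800,480),interpolation=2))
E
```

```text
(no output)
```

View pics/top0c.png

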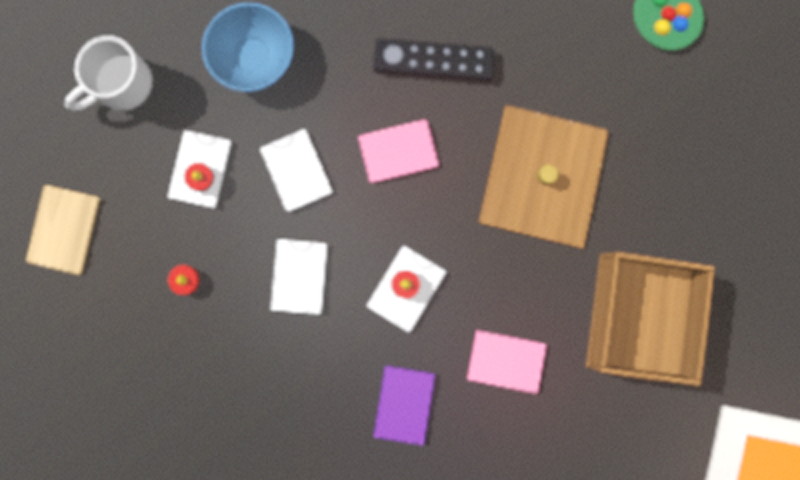

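```bash
cat >> h.py <<'E'
def yawof(s): 
    X=Ro.from_quat(s['tcp_rot']).as_matrix()[:,0]; return np.degrees(np.arctan2(X[1],X[0]))
def goto(x,y,yaw,p=None):
    """x,y mm. prints turn about tool z and shift in tool frame before turn and after turn; returns end pose"""
    s=robot.read_state()
    if p is None: p=(*(s['tcp_pos'][:2]*1000),yawof(s)); print('now',np.round(s['tcp_pos']*1000,1),'yaw %.1f'%p[2],'op %.3f gf %.1f t %.1f'%(s['opening'],s['grasp_force'],s['clock']),'F',np.round(s['force'],1))
    dy=(yaw-p[2]+90)%180-90
    d=np.array([x-p[0],y-p[1]])
    def f(a): a=np.radians(a); return np.round([d@[np.cos(a),np.sin(a)],d@[np.sin(a),-np.cos(a)]],1)
    print('to',x,y,yaw,'turn %.1f'%-dy,'before-turn shift',f(p[2]),'after-turn shift',f(p[2]+dy))
    return x,y,p[2]+dy
E
python3 - <<'E'
from h import *
p=goto(480,196,-6.5); b=np.array([446.,-406.5]); 
R=lambda v:b+[np.cos(-.113)*v,np.sin(-.113)*v]
p=goto(*R(45),-6.5,p)
E
```

```text
now [139.1 532.1 231.3] yaw -14.7 op 1.001 gf 0.0 t 0.9 F [-0.1  0.8  0. ]
to 480 196 -6.5 turn -8.2 before-turn shift [414.8 238.9] after-turn shift [376.7 295.3]
to 490.71300308370957 -411.57418517953175 -6.5 turn -0.0 before-turn shift [ 79.4 602.5] after-turn shift [ 79.4 602.5]
```

{"name": "play_rows", "arguments": {"motion": "0.75 0 0 0 0 0 -4; 0.75 0 0 0 0 0 -8.2", "squeeze": 30}}

```text
clock: 1.07
tcp_pos: [0.1391, 0.5321, 0.2313]
tcp_rot: [0.998, -0.055, -0.0, -0.0]
force: [1.3, 0.2, -0.3]
opening: 0.76
grasp_force: 0.0
```

{"name": "play_rows", "arguments": {"motion": "0.75 32 25 0 0 0 0; 0.75 64 50 0 0 0 0; 0.75 96 75 0 0 0 0; 0.75 128 100 0 0 0 0; 0.75 160 125 0 0 0 0"}}

```text
clock: 1.48
tcp_pos: [0.285, 0.3884, 0.2315]
tcp_rot: [0.998, -0.056, 0.0, -0.0]
force: [1.1, 0.5, 0.0]
opening: 0.75
grasp_force: 0.0
```

{"name": "play_rows", "arguments": {"motion": "0.75 32 25 0 0 0 0; 0.75 64 50 0 0 0 0; 0.75 96 75 0 0 0 0; 0.75 128 100 0 0 0 0; 0.75 160 125 0 0 0 0"}}

```text
clock: 1.9
tcp_pos: [0.4301, 0.2461, 0.2316]
tcp_rot: [0.998, -0.056, 0.0, -0.0]
force: [0.5, 1.9, -0.7]
opening: 0.751
grasp_force: 0.0
```

{"name": "play_rows", "arguments": {"motion": "0.75 57 45 0 0 0 0; 0.75 57 45 0 0 0 0; 0.75 57 45 40 0 0 0; 0.75 57 45 80 0 0 0; 0.75 57 45 120 0 0 0"}}

```text
clock: 2.32
tcp_pos: [0.4813, 0.196, 0.1104]
tcp_rot: [0.998, -0.057, 0.001, -0.001]
force: [1.3, 0.7, 0.5]
opening: 0.75
grasp_force: 0.0
```

{"name": "play_rows", "arguments": {"motion": "0.75 -1 0 40 0 0 0; 0.75 -1 0 80 0 0 0; 0.75 -1 0 103 0 0 0; 0.75 -1 0 103 0 0 0; 0.3 -1 0 103 0 0 0"}}

```text
clock: 2.73
tcp_pos: [0.4794, 0.1963, 0.008]
tcp_rot: [0.998, -0.056, -0.001, 0.001]
force: [0.3, 0.7, 1.0]
opening: 0.626
grasp_force: 0.0
```

{"name": "play_rows", "arguments": {"motion": "0.3 0 0 0 0 0 0; 0.3 0 0 0 0 0 0; 0.3 0 0 0 0 0 0; 0.3 0 0 0 0 0 0"}}

```text
clock: 3.07
tcp_pos: [0.4813, 0.1979, 0.0106]
tcp_rot: [0.998, -0.056, 0.002, -0.001]
force: [-0.1, 0.5, 6.8]
opening: 0.423
grasp_force: 30.6
```

{"name": "play_rows", "arguments": {"motion": "0.3 0 0 -40 0 0 0; 0.3 0 0 -80 0 0 0; 0.3 0 0 -120 0 0 0; 0.3 0 0 -140 0 0 0; 0.3 0 0 -140 0 0 0"}}

```text
clock: 3.48
tcp_pos: [0.4826, 0.1983, 0.1552]
tcp_rot: [0.998, -0.056, 0.005, -0.003]
force: [1.1, 0.5, 0.2]
opening: 0.429
grasp_force: 30.3
```

{"name": "play_rows", "arguments": {"motion": "0.3 5 40 0 0 0 0; 0.3 10 80 0 0 0 0; 0.3 15 120 0 0 0 0; 0.3 20 160 0 0 0 0; 0.3 25 200 0 0 0 0"}}

```text
clock: 3.9
tcp_pos: [0.4814, -0.0064, 0.1489]
tcp_rot: [0.998, -0.056, 0.001, -0.0]
force: [1.9, -0.3, 0.2]
opening: 0.425
grasp_force: 30.3
```

{"name": "play_rows", "arguments": {"motion": "0.3 5 40 0 0 0 0; 0.3 10 80 0 0 0 0; 0.3 15 120 0 0 0 0; 0.3 20 160 0 0 0 0; 0.3 25 200 0 0 0 0"}}

```text
clock: 4.32
tcp_pos: [0.4838, -0.2083, 0.1489]
tcp_rot: [0.998, -0.056, 0.001, -0.0]
force: [1.3, -0.3, -0.2]
opening: 0.424
grasp_force: 30.3
```

{"name": "play_rows", "arguments": {"motion": "0.3 5 40 0 0 0 0; 0.3 10 80 0 0 0 0; 0.3 15 120 0 0 0 0; 0.3 20 160 0 0 0 0; 0.3 27 205 0 0 0 0"}}

```text
clock: 4.73
tcp_pos: [0.4874, -0.411, 0.1488]
tcp_rot: [0.998, -0.056, 0.0, -0.0]
force: [1.4, 0.6, -0.3]
opening: 0.425
grasp_force: 30.3
```

{"name": "play_rows", "arguments": {"motion": "0.3 0 0 0 0 0 0"}}

```text
clock: 4.82
tcp_pos: [0.4864, -0.4153, 0.147]
tcp_rot: [0.998, -0.059, -0.001, 0.001]
force: [0.2, 0.7, -0.3]
opening: 0.427
grasp_force: 30.4
```

{"name": "play_rows", "arguments": {"motion": "0.3 2 0 40 0 0 0; 0.3 2 0 80 0 0 0; 0.3 2 0 115 0 0 0; 0.3 2 0 115 0 0 0; 0.6 2 0 115 0 0 0"}}

```text
clock: 5.23
tcp_pos: [0.4888, -0.4091, 0.0325]
tcp_rot: [0.998, -0.056, -0.002, -0.001]
force: [-0.4, 0.0, 1.7]
opening: 0.549
grasp_force: 0.0
```

{"name": "play_rows", "arguments": {"motion": "0.6 0 0 0 0 0 0; 0.6 0 0 0 0 0 0; 0.6 0 0 -40 0 0 0; 0.6 0 0 -80 0 0 0; 0.7 0 0 -120 0 0 0"}}

```text
clock: 5.65
tcp_pos: [0.4902, -0.4098, 0.1576]
tcp_rot: [0.998, -0.056, 0.001, 0.001]
force: [1.3, -0.9, 0.2]
opening: 0.701
grasp_force: 0.0
```

```bash
cat >> h.py <<'E'
def look(names,cams=('top','scene'),fn=None):
    out=[]
    for c in cams:
        p,d=grab(c,fn and c+fn); W=cloud(c,d)
        for n in names:
            for o in eyes.outline_of(c,n):
                m=o['pixels']; q=W[m]; q=q[~np.isnan(q[:,0])]; col=p[m].mean(0)
                if len(q)<60 or o['p']<.3: continue
                if n=='coaster1' and col.min()<190: continue
                qq=q[abs(q[:,2]-np.median(q[:,2]))<.006]
                print(c,n,round(o['p'],2),np.round(o['point']),'z %.3f/%.3f'%(np.median(q[:,2]),np.percentile(q[:,2],90)),*rect(qq[:,:2]),col.astype(int))
E
python3 - <<'E'
from h import *
look(['light1','coaster1'])
p=goto(483.4,-93,-6.5)
E
```

```text
top light1 0.63 [188. 177.] z 0.030/0.034 [615.7 178.9] 35.9 35.2 16.0 [191  89  75]
top light1 0.63 [292. 232.] z 0.030/0.036 [483.8 -94.4] 36.0 34.4 -43.8 [198  95  80]
top coaster1 0.93 [189. 169.] z 0.010/0.012 [628.  182.3] 91.8 65.4 -11.4 [216 214 214]
top coaster1 0.91 [241. 228.] z 0.010/0.012 [489.6  43.7] 92.3 64.2 -3.8 [227 225 226]
top coaster1 0.86 [236. 177.] z 0.010/0.012 [629.6  51.8] 90.8 62.8 24.8 [228 227 228]
top coaster1 0.84 [288. 239.] z 0.010/0.012 [478.2 -96. ] 91.9 62.1 -29.8 [220 217 218]
scene light1 0.63 [263. 173.] z 0.029/0.034 [484.6 -91.3] 36.3 35.5 -31.1 [215  83  64]
scene light1 0.51 [294. 266.] z 0.031/0.035 [616.6 181.9] 36.1 34.9 -39.7 [215  67  48]
scene coaster1 0.82 [296. 210.] z 0.010/0.012 [490.5  45.2] 94.3 64.8 -4.2 [248 248 247]
scene coaster1 0.64 [265. 180.] z 0.010/0.012 [479.6 -93.2] 91.9 66.8 -28.8 [246 245 245]
scene coaster1 0.61 [288. 280.] z 0.011/0.013 [627.8 183.6] 93.6 65.2 -11.7 [244 243 242]
scene coaster1 0.59 [256. 239.] z 0.011/0.013 [629.6  53.3] 93.4 64.6 24.5 [248 247 247]
now [ 489.9 -409.2  154. ] yaw -6.5 op 0.699 gf 0.0 t 6.0 F [ 0.3 -0.6 -0.3]
to 483.4 -93 -6.5 turn 0.0 before-turn shift [ -42.  -313.5] after-turn shift [ -42.3 -313.5]
```

{"name": "play_rows", "arguments": {"motion": "0.7 -5 -40 0 0 0 0; 0.7 -10 -80 0 0 0 0; 0.7 -15 -120 0 0 0 0; 0.7 -20 -160 0 0 0 0; 0.7 -25 -200 0 0 0 0"}}

```text
clock: 6.37
tcp_pos: [0.4865, -0.2062, 0.1524]
tcp_rot: [0.998, -0.057, -0.001, -0.0]
force: [0.7, -0.3, 0.3]
opening: 0.701
grasp_force: 0.0
```

{"name": "play_rows", "arguments": {"motion": "0.7 -6 -40 0 0 0 0; 0.7 -12 -80 0 0 0 0; 0.7 -17 -114 0 0 0 0; 0.7 -17 -114 35 0 0 0; 0.7 -17 -114 70 0 0 0"}}

```text
clock: 6.78
tcp_pos: [0.4849, -0.0906, 0.084]
tcp_rot: [0.999, -0.054, 0.003, -0.0]
force: [-0.5, -1.1, -1.6]
opening: 0.697
grasp_force: 0.0
```

{"name": "play_rows", "arguments": {"motion": "0.7 0 0 35 0 0 0; 0.7 0 0 59 0 0 0; 0.7 0 0 59 0 0 0; 0.3 0 0 59 0 0 0; 0.3 0 0 59 0 0 0"}}

```text
clock: 7.2
tcp_pos: [0.4845, -0.0929, 0.0257]
tcp_rot: [0.998, -0.056, 0.001, 0.0]
force: [-1.9, 0.7, 4.8]
opening: 0.436
grasp_force: 15.0
```

{"name": "play_rows", "arguments": {"motion": "0.3 0 0 0 0 0 0; 0.3 0 0 0 0 0 0; 0.3 0 0 -40 0 0 0; 0.3 0 0 -80 0 0 0; 0.3 0 0 -120 0 0 0"}}

```text
clock: 7.62
tcp_pos: [0.4831, -0.0929, 0.1468]
tcp_rot: [0.998, -0.056, 0.0, 0.0]
force: [1.4, 0.0, -0.5]
opening: 0.414
grasp_force: 30.2
```

```bash
python3 - <<'E'
from h import *
p=goto(446,-406.5,-6.5)
E
```

```text
now [483.1 -92.9 146.8] yaw -6.5 op 0.414 gf 30.2 t 7.6 F [ 1.4  0.  -0.5]
to 446 -406.5 -6.5 turn 0.0 before-turn shift [ -1.6 315.8] after-turn shift [ -1.4 315.8]
```

{"name": "play_rows", "arguments": {"motion": "0.3 0 40 0 0 0 0; 0.3 0 80 0 0 0 0; 0.3 0 120 0 0 0 0; 0.3 0 160 0 0 0 0; 0.3 0 200 0 0 0 0"}}

```text
clock: 8.03
tcp_pos: [0.4608, -0.2934, 0.1458]
tcp_rot: [0.998, -0.056, 0.001, 0.0]
force: [1.7, 1.5, -0.3]
opening: 0.411
grasp_force: 29.9
```

{"name": "play_rows", "arguments": {"motion": "0.3 -2 40 0 0 0 0; 0.3 -2 80 0 0 0 0; 0.3 -2 115 0 0 0 0; 0.3 -2 115 0 0 0 0; 0.3 -2 115 40 0 0 0"}}

```text
clock: 8.45
tcp_pos: [0.4497, -0.4116, 0.1126]
tcp_rot: [0.998, -0.057, 0.007, 0.005]
force: [2.3, -0.6, 1.1]
opening: 0.414
grasp_force: 30.0
```

{"name": "play_rows", "arguments": {"motion": "0.3 0 0 40 0 0 0; 0.3 0 0 72 0 0 0; 0.3 0 0 72 0 0 0; 0.6 0 0 72 0 0 0; 0.6 0 0 72 0 0 0"}}

```text
clock: 8.87
tcp_pos: [0.4477, -0.4068, 0.0353]
tcp_rot: [0.998, -0.056, 0.002, 0.001]
force: [0.8, 1.0, 1.1]
opening: 0.6
grasp_force: 0.0
```

{"name": "play_rows", "arguments": {"motion": "0.6 0 0 0 0 0 0; 0.6 0 0 -40 0 0 0; 0.6 0 0 -80 0 0 0; 0.6 0 0 -120 0 0 0; 0.7 0 0 -120 0 0 0"}}

```text
clock: 9.28
tcp_pos: [0.4502, -0.4094, 0.1651]
tcp_rot: [0.998, -0.056, 0.008, 0.006]
force: [-0.0, -1.7, 1.3]
opening: 0.701
grasp_force: 0.0
```

```bash
python3 - <<'E'
from h import *
look(['light1','coaster1'])
p=goto(616.3,180.4,-6.5)
E
```

```text
top light1 0.65 [292. 235.] z 0.010/0.012 [478. -96.] 92.7 62.2 -29.6 [232 231 232]
top light1 0.55 [189. 179.] z 0.030/0.034 [615.6 178.5] 34.9 33.9 65.1 [192  85  70]
top coaster1 0.87 [234. 174.] z 0.010/0.012 [629.5  52.5] 92.4 64.1 24.8 [228 227 228]
top coaster1 0.82 [290. 234.] z 0.010/0.012 [477.7 -95.9] 93.4 62.2 -29.6 [231 229 230]
top coaster1 0.7 [237. 226.] z 0.010/0.012 [489.7  43.6] 91.8 64.0 -3.1 [230 229 230]
top coaster1 0.61 [187. 168.] z 0.010/0.012 [628.1 181.9] 90.9 65.3 -10.4 [218 216 217]
scene light1 0.65 [296. 266.] z 0.031/0.034 [615.4 180.9] 37.0 36.6 71.1 [214  69  52]
scene coaster1 0.86 [288. 281.] z 0.011/0.013 [628.1 184.5] 92.8 62.8 -11.7 [250 249 249]
scene coaster1 0.66 [265. 179.] z 0.010/0.012 [478.9 -94.1] 92.0 67.3 -30.2 [243 243 242]
scene coaster1 0.59 [296. 209.] z 0.010/0.012 [490.6  46.4] 92.9 65.1 -3.3 [246 245 244]
scene coaster1 0.57 [255. 239.] z 0.011/0.013 [630.   53.7] 93.6 64.4 24.4 [250 250 249]
now [ 445.7 -405.2  151.9] yaw -6.5 op 0.701 gf 0.0 t 9.6 F [-0.   0.5 -0.2]
to 616.3 180.4 -6.5 turn 0.0 before-turn shift [ 103.7 -601.1] after-turn shift [ 103.2 -601.1]
```

{"name": "play_rows", "arguments": {"motion": "0.7 7 -40 0 0 0 0; 0.7 14 -80 0 0 0 0; 0.7 21 -120 0 0 0 0; 0.7 28 -160 0 0 0 0; 0.7 35 -200 0 0 0 0"}}

```text
clock: 10.0
tcp_pos: [0.503, -0.2089, 0.1515]
tcp_rot: [0.998, -0.057, -0.001, -0.0]
force: [1.5, 0.3, -0.3]
opening: 0.7
grasp_force: 0.0
```

{"name": "play_rows", "arguments": {"motion": "0.7 7 -40 0 0 0 0; 0.7 14 -80 0 0 0 0; 0.7 21 -120 0 0 0 0; 0.7 28 -160 0 0 0 0; 0.7 35 -200 0 0 0 0"}}

```text
clock: 10.42
tcp_pos: [0.5603, -0.014, 0.1517]
tcp_rot: [0.998, -0.056, -0.001, 0.0]
force: [0.6, -1.4, -0.6]
opening: 0.701
grasp_force: 0.0
```

{"name": "play_rows", "arguments": {"motion": "0.7 7 -40 0 0 0 0; 0.7 14 -80 0 0 0 0; 0.7 21 -120 0 0 0 0; 0.7 28 -160 0 0 0 0; 0.7 33 -200 0 0 0 0"}}

```text
clock: 10.83
tcp_pos: [0.6158, 0.1809, 0.1513]
tcp_rot: [0.998, -0.056, -0.001, 0.001]
force: [1.8, -1.5, 0.1]
opening: 0.699
grasp_force: 0.0
```

{"name": "play_rows", "arguments": {"motion": "0.7 0 0 0 0 0 0; 0.7 0 0 40 0 0 0; 0.7 0 0 80 0 0 0; 0.7 0 0 80 0 0 0; 0.7 0 0 80 0 0 0"}}

```text
clock: 11.25
tcp_pos: [0.6142, 0.1779, 0.07]
tcp_rot: [0.998, -0.056, -0.003, 0.002]
force: [0.1, 0.5, 0.8]
opening: 0.701
grasp_force: 0.0
```

{"name": "play_rows", "arguments": {"motion": "0.7 1 -1 35 0 0 0; 0.7 1 -1 46 0 0 0; 0.7 1 -1 46 0 0 0; 0.3 1 -1 46 0 0 0; 0.3 1 -1 46 0 0 0"}}

```text
clock: 11.67
tcp_pos: [0.6185, 0.1803, 0.0289]
tcp_rot: [0.998, -0.056, 0.002, -0.001]
force: [0.2, 0.5, 1.0]
opening: 0.428
grasp_force: 0.8
```

{"name": "play_rows", "arguments": {"motion": "0.3 0 0 0 0 0 0; 0.3 0 0 0 0 0 0; 0.3 0 0 -40 0 0 0; 0.3 0 0 -80 0 0 0; 0.3 0 0 -120 0 0 0"}}

```text
clock: 12.08
tcp_pos: [0.6171, 0.1797, 0.1498]
tcp_rot: [0.998, -0.056, 0.001, -0.0]
force: [1.1, 0.4, 0.8]
opening: 0.298
grasp_force: 0.0
```

```bash
python3 - <<'E'
from h import *
p=goto(401.3,-401.4,-6.5)
E
```

```text
now [617.1 179.7 149.8] yaw -6.4 op 0.298 gf 0.0 t 12.1 F [1.1 0.4 0.8]
to 401.3 -401.4 -6.5 turn 0.1 before-turn shift [-149.2  601.6] after-turn shift [-148.7  601.8]
```

```bash
python3 - <<'E'
from h import *
look(['light1'],fn='1.png')
a=cv2.imread('pics/scene1.png');cv2.imwrite('pics/s1c.png',cv2.resize(a[200:360,200:420],(770,560)))
E
```

```text
top light1 0.68 [189. 180.] z 0.030/0.037 [609.5 179.8] 35.1 25.0 84.6 [179  77  58]
top light1 0.68 [415. 235.] z 0.026/0.031 [ 487.2 -407.4] 37.0 35.3 62.0 [175  63  40]
top light1 0.56 [412. 250.] z 0.025/0.028 [ 444.3 -403.8] 35.6 34.5 -55.8 [160  61  38]
scene light1 0.51 [295. 266.] z 0.031/0.035 [615.6 180.8] 36.3 35.5 -42.8 [200  59  41]
```

View pics/s1c.png

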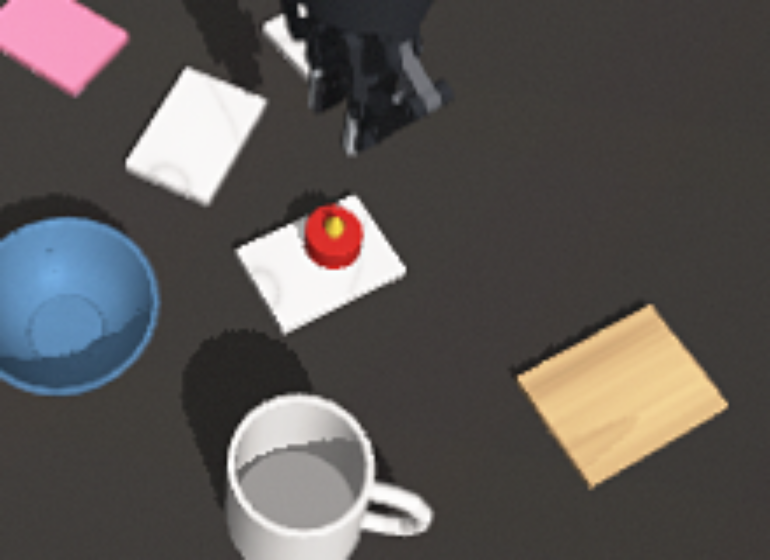

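{"name": "play_rows", "arguments": {"motion": "0.7 -1 0 0 0 0 0; 0.7 -1 0 40 0 0 0; 0.7 -1 0 80 0 0 0; 0.7 -1 0 110 0 0 0; 0.7 -1 0 126 0 0 0"}}

```text
clock: 12.7
tcp_pos: [0.6123, 0.1786, 0.0145]
tcp_rot: [0.998, -0.057, -0.004, 0.002]
force: [-0.2, 0.7, -0.1]
opening: 0.698
grasp_force: 0.0
```

{"name": "play_rows", "arguments": {"motion": "0.7 0 0 0 0 0 0; 0.7 0 0 0 0 0 0; 0.7 0 0 0 0 0 0"}}

```text
clock: 12.95
tcp_pos: [0.6169, 0.1803, 0.0216]
tcp_rot: [0.998, -0.056, 0.001, -0.0]
force: [0.2, 0.5, 0.7]
opening: 0.702
grasp_force: 0.0
```

{"name": "play_rows", "arguments": {"motion": "0.3 0 0 0 0 0 0; 0.3 0 0 0 0 0 0; 0.3 0 0 0 0 0 0; 0.3 0 0 0 0 0 0; 0.3 0 0 0 0 0 0"}}

```text
clock: 13.37
tcp_pos: [0.6171, 0.1806, 0.0223]
tcp_rot: [0.998, -0.056, 0.002, -0.001]
force: [-1.4, 0.0, 5.9]
opening: 0.42
grasp_force: 29.8
```

{"name": "play_rows", "arguments": {"motion": "0.3 0 0 -10 0 0 0; 0.3 0 0 -40 0 0 0; 0.3 0 0 -80 0 0 0; 0.3 0 0 -120 0 0 0; 0.3 0 0 -130 0 0 0"}}

```text
clock: 13.78
tcp_pos: [0.6192, 0.1806, 0.159]
tcp_rot: [0.998, -0.056, 0.006, -0.002]
force: [1.1, 0.4, 1.5]
opening: 0.419
grasp_force: 30.1
```

```bash
python3 - <<'E'
from h import *
p=goto(401.3,-401.4,-6.5)
E
```

```text
now [619.2 180.6 159. ] yaw -6.4 op 0.419 gf 30.1 t 13.8 F [1.1 0.4 1.5]
to 401.3 -401.4 -6.5 turn 0.1 before-turn shift [-151.4  602.7] after-turn shift [-150.6  602.9]
```

{"name": "play_rows", "arguments": {"motion": "0.3 -10 40 0 0 0 0; 0.3 -20 80 0 0 0 0; 0.3 -30 120 0 0 0 0; 0.3 -40 160 0 0 0 0; 0.3 -50 200 0 0 0 0"}}

```text
clock: 14.2
tcp_pos: [0.5427, -0.0146, 0.151]
tcp_rot: [0.998, -0.056, 0.0, -0.0]
force: [1.1, -0.5, -0.1]
opening: 0.42
grasp_force: 30.1
```

{"name": "play_rows", "arguments": {"motion": "0.3 -10 40 0 0 0 0; 0.3 -20 80 0 0 0 0; 0.3 -30 120 0 0 0 0; 0.3 -40 160 0 0 0 0; 0.3 -50 200 0 0 0 0"}}

```text
clock: 14.62
tcp_pos: [0.4706, -0.2077, 0.1511]
tcp_rot: [0.998, -0.056, 0.001, 0.0]
force: [1.1, -0.7, -0.4]
opening: 0.425
grasp_force: 30.1
```

{"name": "play_rows", "arguments": {"motion": "0.3 -10 40 0 0 0 0; 0.3 -20 80 0 0 0 0; 0.3 -30 120 0 0 0 0; 0.3 -40 160 0 0 0 0; 0.3 -48 202 0 0 0 0"}}

```text
clock: 15.03
tcp_pos: [0.4003, -0.402, 0.1512]
tcp_rot: [0.998, -0.056, 0.0, 0.0]
force: [1.2, -0.6, -0.4]
opening: 0.422
grasp_force: 30.1
```

{"name": "play_rows", "arguments": {"motion": "0.3 0 0 0 0 0 0; 0.3 0 0 0 0 0 0"}}

```text
clock: 15.2
tcp_pos: [0.4002, -0.4023, 0.1503]
tcp_rot: [0.998, -0.058, -0.0, -0.0]
force: [0.5, 0.5, -0.0]
opening: 0.422
grasp_force: 30.2
```

{"name": "play_rows", "arguments": {"motion": "0.3 2 0 40 0 0 0; 0.3 2 0 80 0 0 0; 0.3 2 0 112 0 0 0; 0.3 2 0 112 0 0 0; 0.6 2 0 112 0 0 0"}}

```text
clock: 15.62
tcp_pos: [0.4033, -0.3997, 0.0381]
tcp_rot: [0.998, -0.056, -0.001, -0.0]
force: [0.6, -0.6, 1.5]
opening: 0.552
grasp_force: 0.0
```

{"name": "play_rows", "arguments": {"motion": "0.6 0 0 0 0 0 0; 0.6 0 0 0 0 0 0; 0.6 0 0 -40 0 0 0; 0.6 0 0 -80 0 0 0; 0.6 0 0 -120 0 0 0"}}

```text
clock: 16.03
tcp_pos: [0.4036, -0.4008, 0.1622]
tcp_rot: [0.998, -0.056, 0.001, 0.001]
force: [1.0, -1.0, -0.2]
opening: 0.598
grasp_force: 0.0
```

{"name": "play_rows", "arguments": {"motion": "0.6 0 -40 0 0 0 0; 0.6 0 -80 0 0 0 0; 0.6 0 -120 0 0 0 0; 0.6 0 -160 0 0 0 0; 0.6 0 -200 0 0 0 0"}}

```text
clock: 16.45
tcp_pos: [0.4266, -0.2004, 0.1608]
tcp_rot: [0.998, -0.056, 0.002, 0.0]
force: [0.9, -0.0, 0.2]
opening: 0.595
grasp_force: 0.0
```

```bash
cat >> h.py <<'E'
def fit(c,name):
    "rect at known height layers for box rim / lid plate / base"
    pass
E
python3 - <<'E'
from h import *
look(['light1','lid'],fn='2.png')
for c in ['top','scene']:
    p,d=grab(c);W=cloud(c,d);z=W[...,2]
    # rim of box and knob
    m=(abs(z-.064)<.005)&(np.hypot(W[...,0]-.446,W[...,1]+.406)<.13)
    print(c,'rim',m.sum(),rect(W[m][:,:2]),z[m].mean())
    m=(abs(z-.032)<.005)&(np.hypot(W[...,0]-.630,W[...,1]+.277)<.08)
    print('knob',m.sum(),rect(W[m][:,:2]),W[m].mean(0))
    m=(abs(z-.008)<.005)&(np.hypot(W[...,0]-.630,W[...,1]+.277)<.12)
    print('plate',m.sum(),rect(W[m][:,:2]))
p=goto(630,-277,-12.6)
E
```

```text
top light1 0.45 [410. 236.] z 0.026/0.030 [ 487.9 -406.8] 36.3 36.0 0.8 [183  71  49]
top light1 0.45 [147. 128.] z 0.035/0.078 [743.9 306.6] 102.5 77.7 -82.1 [150 149 150]
top lid 0.57 [360. 177.] z 0.008/0.010 [ 629.9 -276.2] 166.4 145.5 -11.9 [167 124  78]
scene lid 0.72 [186. 163.] z 0.008/0.011 [ 630.4 -276.3] 161.1 151.3 -12.6 [186 130  81]
top rim 290 (array([ 479.1, -412.6]), 132.0, 89.1, 82.4) 0.06332128625193548
knob 57 (array([ 631.9, -274.7]), 21.3, 18.8, 1.5) [ 0.63134493 -0.27500814  0.03138204]
plate 3267 (array([ 628.5, -277.4]), 230.4, 226.5, -39.0)
scene rim 337 (array([ 447.5, -409.1]), 149.8, 136.5, -7.6) 0.0635703502840238
knob 46 (array([ 631.7, -274.5]), 22.0, 20.7, 48.5) [ 0.63202798 -0.27316238  0.03166944]
plate 2029 (array([ 634.5, -277.6]), 232.5, 222.3, 74.6)
now [ 426.  -202.9  158.8] yaw -6.6 op 0.598 gf 0.0 t 16.9 F [0.9 0.1 0.5]
to 630 -277 -12.6 turn 6.0 before-turn shift [211.1  50.3] after-turn shift [215.2  27.8]
```

{"name": "play_rows", "arguments": {"motion": "0.6 0 0 0 0 0 6; 0.6 0 0 0 0 0 6"}}

```text
clock: 17.02
tcp_pos: [0.4258, -0.2029, 0.1583]
tcp_rot: [0.994, -0.111, -0.0, 0.0]
force: [-1.1, 0.3, 1.4]
opening: 0.6
grasp_force: 0.0
```

{"name": "play_rows", "arguments": {"motion": "0.6 40 5 0 0 0 0; 0.6 80 10 0 0 0 0; 0.6 120 15 0 0 0 0; 0.6 160 20 0 0 0 0; 0.6 200 24 0 0 0 0"}}

```text
clock: 17.43
tcp_pos: [0.6173, -0.2705, 0.1579]
tcp_rot: [0.994, -0.108, -0.0, 0.0]
force: [1.2, 0.1, 0.8]
opening: 0.598
grasp_force: 0.0
```

{"name": "play_rows", "arguments": {"motion": "0.6 16 2 0 0 0 0; 0.6 16 2 35 0 0 0; 0.6 16 2 70 0 0 0; 0.6 16 2 90 0 0 0; 0.6 16 2 90 0 0 0"}}

```text
clock: 17.85
tcp_pos: [0.6275, -0.2737, 0.0615]
tcp_rot: [0.994, -0.108, -0.006, -0.001]
force: [-0.6, -0.1, -2.5]
opening: 0.602
grasp_force: 0.0
```

```bash
python3 - <<'E'
from h import *
goto(631.5,-275,-12.6)
for c in ['top','scene']:
    p,d=grab(c,c+'3.png');W=cloud(c,d);z=W[...,2]
    m=(abs(z-.064)<.004)&(np.hypot(W[...,0]-.446,W[...,1]+.406)<.11)
    print(c,'rim',m.sum(),rect(W[m][:,:2]),z[m].mean())
    m=(abs(z-.032)<.005)&(np.hypot(W[...,0]-.630,W[...,1]+.277)<.04)
    print('knob',m.sum(),W[m].mean(0))
look(['light1'],['top'])
E
```

```text
now [ 627.5 -273.7   61.5] yaw -12.4 op 0.602 gf 0.0 t 17.9 F [-0.6 -0.1 -2.5]
to 631.5 -275 -12.6 turn 0.2 before-turn shift [4.2 0.5] after-turn shift [4.2 0.4]
top rim 527 (array([ 448.4, -409.4]), 151.6, 132.0, -6.5) 0.0634116090680962
knob 29 [ 0.6265209  -0.2743963   0.03136489]
scene rim 205 (array([ 448.2, -408.3]), 151.9, 134.5, -6.6) 0.06353163889717627
knob 38 [ 0.63242288 -0.27322977  0.03165337]
top light1 0.73 [412. 234.] z 0.026/0.033 [ 486.5 -404.8] 33.7 33.2 1.0 [183  68  43]
top light1 0.72 [410. 249.] z 0.025/0.028 [ 445.2 -403.4] 35.5 33.6 -89.1 [182  69  44]
top light1 0.66 [412. 267.] z 0.025/0.029 [ 402.4 -399.4] 37.7 35.3 45.5 [184  69  45]
```

{"name": "play_rows", "arguments": {"motion": "0.6 0 0 30 0 0 0; 0.6 0 0 45 0 0 0; 0.6 0 0 45 0 0 0; 0.6 0 0 45 0 0 0; 0.6 0 0 45 0 0 0", "squeeze": 60}}

```text
clock: 18.47
tcp_pos: [0.6329, -0.2746, 0.0261]
tcp_rot: [0.994, -0.108, 0.002, 0.001]
force: [0.6, -0.5, 0.7]
opening: 0.601
grasp_force: 0.0
```

{"name": "play_rows", "arguments": {"motion": "0.1 0 0 0 0 0 0; 0.1 0 0 0 0 0 0; 0.1 0 0 0 0 0 0; 0.1 0 0 0 0 0 0; 0.1 0 0 0 0 0 0"}}

```text
clock: 18.88
tcp_pos: [0.6323, -0.2743, 0.0254]
tcp_rot: [0.994, -0.108, 0.001, 0.001]
force: [-1.0, 0.4, 7.1]
opening: 0.24
grasp_force: 58.5
```

{"name": "play_rows", "arguments": {"motion": "0.1 0 0 0 0 0 0; 0.1 0 0 0 0 0 0; 0.1 0 0 -10 0 0 0; 0.1 0 0 -40 0 0 0; 0.1 0 0 -80 0 0 0"}}

```text
clock: 19.3
tcp_pos: [0.6287, -0.2729, 0.1005]
tcp_rot: [0.994, -0.109, -0.004, -0.001]
force: [0.6, -0.4, -0.8]
opening: 0.237
grasp_force: 58.8
```

{"name": "play_rows", "arguments": {"motion": "0.1 0 0 -30 0 0 0; 0.1 0 0 -60 0 0 0; 0.1 0 0 -60 0 0 0; 0.1 0 0 -60 0 0 0"}}

```text
clock: 19.63
tcp_pos: [0.6324, -0.2741, 0.1664]
tcp_rot: [0.994, -0.108, 0.003, 0.0]
force: [-0.1, 0.1, -2.0]
opening: 0.238
grasp_force: 58.9
```

```bash
python3 - <<'E'
from h import *
goto(448,-408.5,-6.5)
look(['lid'])
E
```

```text
now [ 632.4 -274.1  166.4] yaw -12.5 op 0.238 gf 58.9 t 19.6 F [-0.1  0.1 -2. ]
to 448 -408.5 -6.5 turn -6.0 before-turn shift [-151.1  171. ] after-turn shift [-168.   154.4]
top lid 0.76 [386. 190.] z 0.149/0.151 [ 607.4 -293.9] 124.2 92.1 -12.3 [155 116  77]
scene lid 0.89 [179. 126.] z 0.146/0.147 [ 630.2 -272.2] 160.0 145.8 -12.1 [187 130  81]
```

{"name": "play_rows", "arguments": {"motion": "0.1 0 0 0 0 0 -3; 0.1 0 0 0 0 0 -6; 0.1 0 0 0 0 0 -6"}}

```text
clock: 20.08
tcp_pos: [0.6307, -0.2737, 0.1618]
tcp_rot: [0.998, -0.055, -0.001, -0.0]
force: [0.1, -0.2, -1.2]
opening: 0.236
grasp_force: 58.9
```

{"name": "play_rows", "arguments": {"motion": "0.1 -28 26 0 0 0 0; 0.1 -56 52 0 0 0 0; 0.1 -84 77 0 0 0 0; 0.1 -112 103 0 0 0 0; 0.1 -140 129 0 0 0 0"}}

```text
clock: 20.5
tcp_pos: [0.4758, -0.3868, 0.1626]
tcp_rot: [0.998, -0.057, -0.001, -0.0]
force: [-0.5, -1.3, -1.3]
opening: 0.236
grasp_force: 58.9
```

{"name": "play_rows", "arguments": {"motion": "0.1 -14 13 0 0 0 0; 0.1 -28 25 0 0 0 0; 0.1 -28 25 0 0 0 0; 0.1 -28 25 0 0 0 0; 0.1 -28 25 0 0 0 0"}}

```text
clock: 20.92
tcp_pos: [0.4473, -0.4077, 0.1628]
tcp_rot: [0.998, -0.057, -0.0, -0.0]
force: [-0.0, 0.1, -1.9]
opening: 0.237
grasp_force: 58.9
```

```bash
python3 - <<'E'
from h import *
goto(448,-408.5,-6.5)
look(['lid'])
E
```

```text
now [ 447.3 -407.7  162.8] yaw -6.5 op 0.237 gf 58.9 t 20.9 F [-0.   0.1 -1.9]
to 448 -408.5 -6.5 turn -0.0 before-turn shift [0.8 0.7] after-turn shift [0.8 0.7]
scene lid 0.62 [210.  78.] z 0.147/0.149 [ 446.5 -406.3] 162.0 146.7 -5.8 [177 124  78]
```

{"name": "play_rows", "arguments": {"motion": "0.1 1 1 20 0 0 0; 0.1 1 1 40 0 0 0; 0.1 1 1 55 0 0 0; 0.1 1 1 62 0 0 0; 0.1 1 1 66 0 0 0"}}

```text
clock: 21.53
tcp_pos: [0.4479, -0.4085, 0.0961]
tcp_rot: [0.998, -0.056, -0.001, -0.0]
force: [-0.4, -0.3, -0.7]
opening: 0.237
grasp_force: 58.9
```

{"name": "play_rows", "arguments": {"motion": "0.1 0 0 2 0 0 0; 0.1 0 0 4 0 0 0; 0.1 0 0 6 0 0 0; 0.1 0 0 7 0 0 0; 0.1 0 0 7 0 0 0"}}

```text
clock: 21.95
tcp_pos: [0.4481, -0.4092, 0.0906]
tcp_rot: [0.998, -0.056, 0.0, 0.0]
force: [-0.5, 0.3, -1.7]
opening: 0.239
grasp_force: 58.9
```

```bash
python3 - <<'E'
from h import *
goto(448,-408.5,-6.5)
E
```

```text
now [ 448.1 -409.2   90.6] yaw -6.5 op 0.239 gf 58.9 t 21.9 F [-0.5  0.3 -1.7]
to 448 -408.5 -6.5 turn 0.0 before-turn shift [-0.2 -0.7] after-turn shift [-0.2 -0.7]
```

{"name": "play_rows", "arguments": {"motion": "0.1 0 0 1 0 0 0; 0.5 0 0 1 0 0 0; 0.5 0 0 1 0 0 0; 0.5 0 0 1 0 0 0; 0.5 0 0 1 0 0 0", "squeeze": 40}}

```text
clock: 22.37
tcp_pos: [0.4481, -0.4093, 0.0896]
tcp_rot: [0.998, -0.056, 0.0, 0.0]
force: [0.2, 0.6, 0.0]
opening: 0.498
grasp_force: 0.0
```

{"name": "play_rows", "arguments": {"motion": "0.5 0 0 -20 0 0 0; 0.5 0 0 -50 0 0 0; 0.5 0 0 -80 0 0 0; 0.9 0 0 -80 0 0 0; 0.9 0 0 -80 0 0 0"}}

```text
clock: 22.78
tcp_pos: [0.4491, -0.4099, 0.1718]
tcp_rot: [0.998, -0.056, 0.002, 0.001]
force: [-0.9, 0.3, -0.1]
opening: 0.768
grasp_force: 0.0
```

{"name": "play_rows", "arguments": {"motion": "0.9 0 -40 0 0 0 0; 0.9 0 -80 0 0 0 0; 0.9 0 -120 0 0 0 0; 0.9 0 -160 0 0 0 0; 0.9 0 -200 0 0 0 0"}}

```text
clock: 23.2
tcp_pos: [0.4697, -0.2085, 0.1683]
tcp_rot: [0.998, -0.057, -0.001, -0.0]
force: [0.6, 0.3, -0.3]
opening: 0.903
grasp_force: 0.0
```

```bash
python3 - <<'E'
from h import *
look(['lid','coaster1','base'])
goto(478.5,-95,-29.7)
E
```

```text
top coaster1 0.82 [235. 172.] z 0.010/0.012 [629.7  52.5] 92.2 64.0 24.7 [226 225 226]
top coaster1 0.8 [189. 172.] z 0.010/0.012 [628.6 182. ] 93.4 65.5 -11.4 [224 223 224]
top coaster1 0.46 [232. 228.] z 0.010/0.012 [491.4  68.2] 90.1 14.7 -4.0 [222 221 223]
top base 0.84 [124. 204.] z 0.008/0.010 [542.3 365.6] 104.0 80.4 -11.1 [215 189 145]
scene lid 0.75 [213.  99.] z 0.073/0.076 [ 446.8 -408.6] 164.2 148.7 -6.0 [162 115  72]
scene coaster1 0.88 [292. 276.] z 0.011/0.013 [628.1 182.9] 92.3 65.9 -10.7 [250 249 249]
scene coaster1 0.6 [255. 241.] z 0.011/0.013 [629.7  53.6] 92.1 65.2 24.8 [247 246 246]
scene base 0.84 [380. 310.] z 0.009/0.011 [539.7 368.6] 114.7 78.9 -10.4 [236 209 151]
scene base 0.62 [216. 119.] z 0.030/0.053 [ 481.5 -370.4] 188.8 95.9 -45.8 [134  94  59]
scene base 0.43 [264. 175.] z 0.010/0.012 [478.6 -93.7] 91.9 68.2 -31.0 [249 248 248]
now [ 470.1 -211.4  168.9] yaw -6.6 op 0.902 gf 0.0 t 23.6 F [0.2 0.3 0.1]
to 478.5 -95 -29.7 turn 23.1 before-turn shift [  -4.9 -116.6] after-turn shift [ -50.4 -105.3]
```

{"name": "play_rows", "arguments": {"motion": "0.95 0 0 0 0 0 6; 0.95 0 0 0 0 0 12; 0.95 0 0 0 0 0 18; 0.95 0 0 0 0 0 23.3; 0.95 0 0 0 0 0 23.3"}}

```text
clock: 24.02
tcp_pos: [0.4701, -0.2115, 0.169]
tcp_rot: [0.966, -0.259, -0.0, 0.0]
force: [-0.9, -0.0, -0.2]
opening: 0.95
grasp_force: 0.0
```

{"name": "play_rows", "arguments": {"motion": "0.95 -17 -35 0 0 0 0; 0.95 -34 -70 0 0 0 0; 0.95 -50 -105 0 0 0 0; 0.95 -50 -105 35 0 0 0; 0.95 -50 -105 70 0 0 0"}}

```text
clock: 24.43
tcp_pos: [0.4814, -0.093, 0.1004]
tcp_rot: [0.967, -0.254, 0.003, -0.001]
force: [0.5, -0.7, -1.4]
opening: 0.948
grasp_force: 0.0
```

{"name": "play_rows", "arguments": {"motion": "0.95 0 0 30 0 0 0; 0.95 0 0 60 0 0 0; 0.95 0 0 60 0 0 0; 0.95 0 0 60 0 0 0; 0.95 0 0 60 0 0 0"}}

```text
clock: 24.85
tcp_pos: [0.4805, -0.095, 0.0409]
tcp_rot: [0.967, -0.256, 0.001, -0.0]
force: [0.8, 0.9, 0.3]
opening: 0.949
grasp_force: 0.0
```

```bash
python3 - <<'E'
from h import *
goto(478.3,-94.6,-30)
E
```

```text
now [480.5 -95.   40.9] yaw -29.7 op 0.949 gf 0.0 t 24.9 F [0.8 0.9 0.3]
to 478.3 -94.6 -30 turn 0.3 before-turn shift [-2.1  0.7] after-turn shift [-2.1  0.7]
```

{"name": "play_rows", "arguments": {"motion": "0.95 -2 0.7 12 0 0 0; 0.95 -2 0.7 24 0 0 0; 0.95 -2 0.7 31 0 0 0; 0.95 -2 0.7 31 0 0 0; 0.95 -2 0.7 31 0 0 0"}}

```text
clock: 25.27
tcp_pos: [0.478, -0.0942, 0.0094]
tcp_rot: [0.967, -0.257, 0.001, -0.0]
force: [-1.2, -0.3, 0.2]
opening: 0.949
grasp_force: 0.0
```

{"name": "play_rows", "arguments": {"motion": "0.6 0 0 0 0 0 0; 0.6 0 0 0 0 0 0; 0.6 0 0 0 0 0 0; 0.6 0 0 0 0 0 0; 0.6 0 0 0 0 0 0"}}

```text
clock: 25.68
tcp_pos: [0.4772, -0.094, 0.0085]
tcp_rot: [0.966, -0.257, 0.0, -0.0]
force: [0.7, -0.4, -0.6]
opening: 0.601
grasp_force: 0.0
```

{"name": "play_rows", "arguments": {"motion": "0.6 0 0 -10 0 0 0; 0.6 0 0 -30 0 0 0; 0.6 0 0 -60 0 0 0; 0.6 0 0 -90 0 0 0; 0.6 0 0 -90 0 0 0"}}

```text
clock: 26.1
tcp_pos: [0.4809, -0.0944, 0.1043]
tcp_rot: [0.967, -0.256, 0.005, -0.001]
force: [1.5, -0.0, 0.6]
opening: 0.597
grasp_force: 0.0
```

```bash
python3 - <<'E'
from h import *
goto(542.4,366.6,-10.7)
look(['coaster1'])
E
```

```text
now [480.9 -94.4 104.3] yaw -29.7 op 0.597 gf 0.0 t 26.1 F [ 1.5 -0.   0.6]
to 542.4 366.6 -10.7 turn -19.0 before-turn shift [-174.9 -431. ] after-turn shift [ -25.2 -464.4]
top coaster1 0.83 [235. 172.] z 0.010/0.012 [630.2  52.7] 93.3 64.0 24.8 [224 223 224]
top coaster1 0.57 [188. 174.] z 0.010/0.012 [627.6 181.8] 90.7 63.8 -11.2 [231 230 231]
scene coaster1 0.89 [294. 276.] z 0.011/0.013 [627.9 183.3] 93.4 66.5 -11.0 [244 242 242]
scene coaster1 0.79 [254. 241.] z 0.011/0.013 [629.5  54.7] 92.1 63.1 24.0 [247 246 245]
scene coaster1 0.64 [263. 176.] z 0.010/0.012 [478.5 -94.2] 91.9 67.7 -29.8 [244 243 242]
```

{"name": "play_rows", "arguments": {"motion": "0.95 0 0 0 0 0 0; 0.95 0 0 30 0 0 0; 0.95 0 0 60 0 0 0; 0.95 0 0 80 0 0 0; 0.95 0 0 80 0 0 0"}}

```text
clock: 26.72
tcp_pos: [0.4729, -0.0941, 0.0135]
tcp_rot: [0.966, -0.257, -0.005, 0.001]
force: [-0.5, 0.8, 0.1]
opening: 0.951
grasp_force: 0.0
```

{"name": "play_rows", "arguments": {"motion": "0.95 0 0 8 0 0 0; 0.95 0 0 16 0 0 0; 0.95 0 0 23 0 0 0; 0.95 0 0 23 0 0 0; 0.95 0 0 23 0 0 0"}}

```text
clock: 27.13
tcp_pos: [0.4772, -0.0941, -0.0045]
tcp_rot: [0.966, -0.257, 0.0, 0.0]
force: [0.6, 0.1, -0.4]
opening: 0.948
grasp_force: 0.0
```

{"name": "play_rows", "arguments": {"motion": "0.6 0 0 0 0 0 0; 0.6 0 0 0 0 0 0; 0.6 0 0 0 0 0 0; 0.6 0 0 0 0 0 0; 0.6 0 0 0 0 0 0"}}

```text
clock: 27.55
tcp_pos: [0.4778, -0.0941, -0.0038]
tcp_rot: [0.967, -0.257, 0.001, -0.0]
force: [-0.3, 0.7, 6.0]
opening: 0.734
grasp_force: 44.4
```

```bash
python3 - <<'E'
from h import *
goto(542.4,366.6,-10.7)
E
```

```text
now [477.8 -94.1  -3.8] yaw -29.7 op 0.734 gf 44.4 t 27.6 F [-0.3  0.7  6. ]
to 542.4 366.6 -10.7 turn -19.0 before-turn shift [-172.4 -432. ] after-turn shift [ -22.1 -464.7]
```

{"name": "play_rows", "arguments": {"motion": "0.6 0 0 -10 0 0 0; 0.6 0 0 -30 0 0 0; 0.6 0 0 -60 0 0 0; 0.6 0 0 -90 0 0 0; 0.6 0 0 -110 0 0 0"}}

```text
clock: 27.97
tcp_pos: [0.4777, -0.0941, 0.1079]
tcp_rot: [0.966, -0.257, 0.001, -0.0]
force: [-0.2, -0.2, -1.6]
opening: 0.738
grasp_force: 44.7
```

{"name": "play_rows", "arguments": {"motion": "0.6 0 0 0 0 0 -5; 0.6 0 0 0 0 0 -10; 0.6 0 0 0 0 0 -15; 0.6 0 0 0 0 0 -19; 0.6 0 0 0 0 0 -19"}}

```text
clock: 28.38
tcp_pos: [0.4767, -0.0939, 0.105]
tcp_rot: [0.996, -0.093, -0.0, -0.0]
force: [-0.3, -0.3, -0.7]
opening: 0.737
grasp_force: 44.7
```

{"name": "play_rows", "arguments": {"motion": "0.6 -2 -40 0 0 0 0; 0.6 -4 -80 0 0 0 0; 0.6 -6 -120 0 0 0 0; 0.6 -8 -160 0 0 0 0; 0.6 -10 -200 0 0 0 0"}}

```text
clock: 28.8
tcp_pos: [0.5042, 0.1061, 0.1052]
tcp_rot: [0.995, -0.095, -0.0, -0.0]
force: [1.4, -0.2, -0.9]
opening: 0.731
grasp_force: 44.7
```

{"name": "play_rows", "arguments": {"motion": "0.6 -2 -40 0 0 0 0; 0.6 -4 -80 0 0 0 0; 0.6 -6 -120 0 0 0 0; 0.6 -8 -160 0 0 0 0; 0.6 -10 -200 0 0 0 0"}}

```text
clock: 29.22
tcp_pos: [0.5317, 0.3046, 0.105]
tcp_rot: [0.995, -0.095, -0.0, 0.0]
force: [0.4, -0.3, -1.2]
opening: 0.736
grasp_force: 44.7
```

{"name": "play_rows", "arguments": {"motion": "0.6 -1 -35 0 0 0 0; 0.6 -2 -65 0 0 0 0; 0.6 -2 -65 0 0 0 0; 0.6 -2 -65 0 0 0 0; 0.6 -2 -65 0 0 0 0"}}

```text
clock: 29.63
tcp_pos: [0.5418, 0.3666, 0.1045]
tcp_rot: [0.996, -0.094, -0.001, 0.001]
force: [0.2, -0.4, -1.8]
opening: 0.736
grasp_force: 44.8
```

```bash
python3 - <<'E'
from h import *
goto(542.4,366.6,-10.7)
look(['coaster1'],fn='4.png')
E
```

```text
now [541.8 366.6 104.5] yaw -10.8 op 0.736 gf 44.8 t 29.6 F [ 0.2 -0.4 -1.8]
to 542.4 366.6 -10.7 turn -0.1 before-turn shift [ 0.6 -0.1] after-turn shift [ 0.6 -0.1]
top coaster1 0.73 [240. 230.] z 0.010/0.012 [490.4  44. ] 92.4 66.6 -5.9 [231 230 231]
top coaster1 0.65 [187. 175.] z 0.010/0.012 [628.8 181.7] 90.8 64.4 -11.6 [252 252 252]
top coaster1 0.64 [233. 174.] z 0.010/0.012 [629.6  52.5] 92.8 64.0 24.8 [249 249 249]
top coaster1 0.62 [106. 193.] z 0.118/0.120 [542.4 364.4] 91.0 62.8 -11.1 [246 245 245]
scene coaster1 0.92 [257. 239.] z 0.011/0.013 [630.3  53.5] 92.6 64.9 25.0 [246 245 245]
scene coaster1 0.79 [297. 211.] z 0.010/0.012 [490.1  45.8] 93.1 65.2 -2.9 [213 212 211]
scene coaster1 0.71 [383. 291.] z 0.120/0.122 [553.3 364.7] 73.3 64.1 -11.0 [215 212 210]
```

{"name": "play_rows", "arguments": {"motion": "0.6 0.5 0 30 0 0 0; 0.6 0.5 0 60 0 0 0; 0.6 0.5 0 80 0 0 0; 0.6 0.5 0 85 0 0 0; 0.6 0.5 0 88 0 0 0"}}

```text
clock: 30.25
tcp_pos: [0.5425, 0.3657, 0.0165]
tcp_rot: [0.996, -0.094, -0.001, 0.001]
force: [0.7, -0.1, -0.3]
opening: 0.736
grasp_force: 44.8
```

{"name": "play_rows", "arguments": {"motion": "0.6 0 0 3 0 0 0; 0.6 0 0 6 0 0 0; 0.6 0 0 9 0 0 0; 0.6 0 0 11 0 0 0; 0.6 0 0 11 0 0 0"}}

```text
clock: 30.67
tcp_pos: [0.5427, 0.3669, 0.0064]
tcp_rot: [0.996, -0.094, 0.0, -0.0]
force: [0.3, 0.4, -2.4]
opening: 0.73
grasp_force: 44.8
```

{"name": "play_rows", "arguments": {"motion": "0.6 0 0 0 0 0 0; 0.6 0 0 0 0 0 0"}}

```text
clock: 30.83
tcp_pos: [0.5429, 0.3669, 0.0066]
tcp_rot: [0.996, -0.094, 0.0, -0.0]
force: [-0.4, -0.4, -2.2]
opening: 0.737
grasp_force: 44.8
```

{"name": "play_rows", "arguments": {"motion": "0.6 0 0 1 0 0 0; 0.6 0 0 2 0 0 0; 0.6 0 0 2 0 0 0; 0.95 0 0 2 0 0 0; 0.95 0 0 2 0 0 0"}}

```text
clock: 31.25
tcp_pos: [0.5429, 0.3669, 0.0046]
tcp_rot: [0.996, -0.094, 0.0, -0.0]
force: [0.3, -0.0, -0.3]
opening: 0.945
grasp_force: 0.0
```

{"name": "play_rows", "arguments": {"motion": "0.95 0 0 0 0 0 0; 0.95 0 0 -20 0 0 0; 0.95 0 0 -50 0 0 0; 0.95 0 0 -80 0 0 0; 0.95 0 0 -100 0 0 0"}}

```text
clock: 31.67
tcp_pos: [0.5438, 0.3673, 0.1078]
tcp_rot: [0.996, -0.094, 0.002, -0.001]
force: [-0.1, 0.3, 0.8]
opening: 0.95
grasp_force: 0.0
```

{"name": "play_rows", "arguments": {"motion": "0.95 0 40 0 0 0 0; 0.95 0 80 0 0 0 0; 0.95 0 120 0 0 0 0; 0.95 0 160 0 0 0 0; 0.95 0 200 0 0 0 0"}}

```text
clock: 32.08
tcp_pos: [0.5048, 0.1687, 0.1046]
tcp_rot: [0.996, -0.093, 0.0, -0.0]
force: [1.4, 0.2, 0.0]
opening: 0.95
grasp_force: 0.0
```

```bash
python3 - <<'E'
from h import *
look(['coaster1','base','lid'],fn='5.png')
goto(490.2,44.8,-3.5)
E
```

```text
top coaster1 0.77 [236. 172.] z 0.010/0.012 [630.   52.4] 92.6 63.7 25.0 [225 224 225]
top coaster1 0.68 [186. 175.] z 0.010/0.012 [629.3 183.2] 94.1 67.4 -11.2 [217 216 216]
top coaster1 0.62 [237. 229.] z 0.010/0.012 [489.5  43.6] 92.2 64.1 -3.4 [208 206 207]
top lid 0.8 [418. 249.] z 0.072/0.074 [ 447.5 -409. ] 163.9 143.0 -5.9 [165 122  76]
scene coaster1 0.78 [291. 277.] z 0.011/0.013 [627.7 183.4] 93.6 65.5 -10.7 [237 236 235]
scene coaster1 0.77 [257. 240.] z 0.011/0.013 [630.3  53.5] 91.8 65.0 24.7 [241 239 238]
scene coaster1 0.61 [294. 208.] z 0.010/0.012 [490.3  46.5] 94.3 62.6 -3.9 [216 214 213]
scene coaster1 0.56 [374. 313.] z 0.019/0.021 [544.  367.1] 92.8 62.8 -11.0 [242 240 239]
scene base 0.56 [376. 325.] z 0.009/0.011 [542.9 370.2] 106.5 75.2 -11.2 [201 169 124]
scene lid 0.74 [214.  97.] z 0.073/0.076 [ 447.1 -409.2] 163.4 150.2 -7.0 [163 114  70]
now [505.7 171.4 104.2] yaw -10.7 op 0.954 gf 0.0 t 32.5 F [-0.1  0.9  0. ]
to 490.2 44.8 -3.5 turn -7.2 before-turn shift [  8.2 127.3] after-turn shift [ -7.8 127.3]
```

{"name": "play_rows", "arguments": {"motion": "0.95 0 0 0 0 0 -4; 0.95 0 0 0 0 0 -7.2; 0.95 0 0 0 0 0 -7.2"}}

```text
clock: 32.73
tcp_pos: [0.5056, 0.1713, 0.104]
tcp_rot: [1.0, -0.029, -0.0, 0.0]
force: [0.5, -0.1, 0.2]
opening: 0.946
grasp_force: 0.0
```

{"name": "play_rows", "arguments": {"motion": "0.95 -2 35 0 0 0 0; 0.95 -4 70 0 0 0 0; 0.95 -6 105 0 0 0 0; 0.95 -8 127 0 0 0 0; 0.95 -8 127 30 0 0 0"}}

```text
clock: 33.15
tcp_pos: [0.4931, 0.0424, 0.0789]
tcp_rot: [0.999, -0.032, 0.005, -0.001]
force: [2.1, 0.5, -0.2]
opening: 0.947
grasp_force: 0.0
```

{"name": "play_rows", "arguments": {"motion": "0.95 0 0 30 0 0 0; 0.95 0 0 45 0 0 0; 0.95 0 0 45 0 0 0; 0.95 0 0 45 0 0 0; 0.95 0 0 45 0 0 0"}}

```text
clock: 33.57
tcp_pos: [0.4908, 0.0447, 0.0304]
tcp_rot: [1.0, -0.031, 0.001, -0.0]
force: [0.5, -0.2, 1.3]
opening: 0.951
grasp_force: 0.0
```

```bash
python3 - <<'E'
from h import *
goto(490.2,44.9,-3.5)
E
```

```text
now [490.8  44.7  30.4] yaw -3.5 op 0.951 gf 0.0 t 33.6 F [ 0.5 -0.2  1.3]
to 490.2 44.9 -3.5 turn -0.0 before-turn shift [-0.6 -0.2] after-turn shift [-0.6 -0.2]
```

{"name": "play_rows", "arguments": {"motion": "0.95 0 0 12 0 0 0; 0.95 0 0 24 0 0 0; 0.95 0 0 33 0 0 0; 0.95 0 0 33 0 0 0; 0.95 0 0 33 0 0 0"}}

```text
clock: 33.98
tcp_pos: [0.49, 0.0442, -0.0032]
tcp_rot: [1.0, -0.031, 0.0, 0.0]
force: [0.0, -0.8, -0.8]
opening: 0.948
grasp_force: 0.0
```

{"name": "play_rows", "arguments": {"motion": "0.6 0 0 0 0 0 0; 0.6 0 0 0 0 0 0; 0.6 0 0 0 0 0 0; 0.6 0 0 0 0 0 0; 0.6 0 0 0 0 0 0"}}

```text
clock: 34.4
tcp_pos: [0.4905, 0.0443, -0.0024]
tcp_rot: [1.0, -0.031, 0.001, -0.0]
force: [-2.2, 0.1, 5.9]
opening: 0.732
grasp_force: 43.8
```

{"name": "play_rows", "arguments": {"motion": "0.6 0 0 -10 0 0 0; 0.6 0 0 -30 0 0 0; 0.6 0 0 -60 0 0 0; 0.6 0 0 -90 0 0 0; 0.6 0 0 -110 0 0 0"}}

```text
clock: 34.82
tcp_pos: [0.4904, 0.0442, 0.1093]
tcp_rot: [1.0, -0.031, 0.002, -0.0]
force: [0.8, -0.7, -1.8]
opening: 0.729
grasp_force: 44.9
```

{"name": "play_rows", "arguments": {"motion": "0.6 0 0 0 0 0 4; 0.6 0 0 0 0 0 7.2; 0.6 0 0 0 0 0 7.2"}}

```text
clock: 35.07
tcp_pos: [0.4895, 0.0442, 0.1068]
tcp_rot: [0.995, -0.095, 0.0, -0.0]
force: [-0.1, 0.2, -2.4]
opening: 0.728
grasp_force: 44.8
```

```bash
python3 - <<'E'
from h import *
goto(542.2,366.6,-10.7)
E
```

```text
now [489.5  44.2 106.8] yaw -10.9 op 0.728 gf 44.8 t 35.1 F [-0.1  0.2 -2.4]
to 542.2 366.6 -10.7 turn -0.2 before-turn shift [  -9.1 -326.6] after-turn shift [  -8.1 -326.6]
```

{"name": "play_rows", "arguments": {"motion": "0.6 -1 -40 0 0 0 0; 0.6 -2 -80 0 0 0 0; 0.6 -3 -120 0 0 0 0; 0.6 -4 -160 0 0 0 0; 0.6 -5 -200 0 0 0 0"}}

```text
clock: 35.48
tcp_pos: [0.5217, 0.2432, 0.106]
tcp_rot: [0.996, -0.093, -0.0, 0.0]
force: [1.3, 0.4, -1.7]
opening: 0.732
grasp_force: 44.9
```

{"name": "play_rows", "arguments": {"motion": "0.6 -1 -40 0 0 0 0; 0.6 -2 -80 0 0 0 0; 0.6 -4 -126 0 0 0 0; 0.6 -4 -126 0 0 0 0; 0.6 -4 -126 0 0 0 0"}}

```text
clock: 35.9
tcp_pos: [0.5409, 0.3684, 0.1046]
tcp_rot: [0.996, -0.092, -0.001, 0.001]
force: [0.3, 0.1, -1.7]
opening: 0.733
grasp_force: 44.9
```

{"name": "play_rows", "arguments": {"motion": "0.6 0 0 30 0 0 0; 0.6 0 0 60 0 0 0; 0.6 0 0 70 0 0 0; 0.6 0 0 76 0 0 0; 0.6 0 0 76 0 0 0"}}

```text
clock: 36.32
tcp_pos: [0.5413, 0.3649, 0.0295]
tcp_rot: [0.996, -0.094, -0.001, 0.001]
force: [-0.4, -0.4, -1.2]
opening: 0.734
grasp_force: 44.9
```

```bash
python3 - <<'E'
from h import *
goto(542.2,366.6,-10.7)
E
```

```text
now [541.3 364.9  29.5] yaw -10.8 op 0.734 gf 44.9 t 36.3 F [-0.4 -0.4 -1.2]
to 542.2 366.6 -10.7 turn -0.1 before-turn shift [ 0.6 -1.9] after-turn shift [ 0.6 -1.9]
```

{"name": "play_rows", "arguments": {"motion": "0.6 0.5 -0.5 4 0 0 0; 0.6 0.5 -0.5 8 0 0 0; 0.6 0.5 -0.5 10 0 0 0; 0.6 0.5 -0.5 10 0 0 0; 0.6 0.5 -0.5 10 0 0 0"}}

```text
clock: 36.73
tcp_pos: [0.5423, 0.3666, 0.0207]
tcp_rot: [0.996, -0.094, 0.0, -0.0]
force: [0.0, -0.7, -0.8]
opening: 0.733
grasp_force: 45.0
```

{"name": "play_rows", "arguments": {"motion": "0.6 0 0 2 0 0 0; 0.6 0 0 4 0 0 0; 0.6 0 0 4.8 0 0 0; 0.6 0 0 4.8 0 0 0; 0.6 0 0 4.8 0 0 0"}}

```text
clock: 37.15
tcp_pos: [0.5422, 0.3665, 0.0157]
tcp_rot: [0.996, -0.094, 0.0, -0.0]
force: [-1.0, -0.5, 0.3]
opening: 0.733
grasp_force: 45.2
```

{"name": "play_rows", "arguments": {"motion": "0.95 0 0 0 0 0 0; 0.95 0 0 0 0 0 0; 0.95 0 0 0 0 0 0; 0.95 0 0 -20 0 0 0; 0.95 0 0 -50 0 0 0"}}

```text
clock: 37.57
tcp_pos: [0.5402, 0.3648, 0.0625]
tcp_rot: [0.996, -0.094, -0.003, 0.003]
force: [0.6, -0.2, 0.6]
opening: 0.952
grasp_force: 0.0
```

{"name": "play_rows", "arguments": {"motion": "0.95 0 0 -20 0 0 0; 0.95 0 0 -40 0 0 0; 0.95 0 30 -40 0 0 0; 0.95 0 65 -40 0 0 0; 0.95 0 100 -40 0 0 0"}}

```text
clock: 37.98
tcp_pos: [0.5232, 0.2676, 0.1057]
tcp_rot: [0.996, -0.093, 0.0, -0.0]
force: [0.4, -0.7, 0.7]
opening: 0.95
grasp_force: 0.0
```

{"name": "play_rows", "arguments": {"motion": "0.95 0 35 0 0 0 0; 0.95 0 70 0 0 0 0; 0.95 0 100 0 0 0 0; 0.95 0 135 0 0 0 0; 0.95 0 170 0 0 0 0"}}

```text
clock: 38.4
tcp_pos: [0.4913, 0.0998, 0.1058]
tcp_rot: [0.996, -0.093, 0.0, -0.0]
force: [0.3, 0.4, 0.3]
opening: 0.952
grasp_force: 0.0
```

```bash
python3 - <<'E'
from h import *
look(['coaster1','base','lid'],fn='6.png')
goto(630,53,24.8)
goto(628.2,182.8,-11.2)
E
```

```text
top coaster1 0.95 [120. 205.] z 0.028/0.030 [541.7 365.2] 91.2 66.5 -9.6 [227 226 227]
top coaster1 0.94 [238. 171.] z 0.010/0.012 [629.3  52.8] 91.7 62.7 24.8 [227 226 227]
top coaster1 0.85 [189. 173.] z 0.010/0.012 [628.  182.3] 92.6 65.5 -10.3 [224 223 224]
top base 0.46 [137. 203.] z 0.007/0.012 [551.7 328.6] 70.8 15.6 -1.9 [143 127 105]
top lid 0.96 [418. 252.] z 0.072/0.074 [ 447.5 -409.1] 164.6 143.7 -5.5 [164 122  75]
scene coaster1 0.95 [256. 240.] z 0.011/0.013 [629.6  54.5] 91.9 63.1 23.9 [247 245 244]
scene coaster1 0.94 [378. 309.] z 0.029/0.031 [542.1 367.1] 93.1 63.8 -11.4 [243 241 241]
scene coaster1 0.72 [292. 276.] z 0.011/0.013 [627.8 183.2] 93.3 66.0 -11.1 [237 235 234]
scene base 0.63 [379. 326.] z 0.008/0.011 [542.9 369.2] 107.2 78.0 -12.1 [203 172 126]
scene lid 0.94 [214.  98.] z 0.073/0.076 [ 445.7 -407.8] 163.1 146.9 -6.7 [167 117  72]
now [492.  102.  105.4] yaw -10.7 op 0.951 gf 0.0 t 38.8 F [-0.5 -0.1  0.8]
to 630 53 24.8 turn -35.5 before-turn shift [144.7  22.6] after-turn shift [104.7 102.4]
now [492.  102.  105.4] yaw -10.7 op 0.951 gf 0.0 t 38.8 F [-0.5 -0.1  0.8]
to 628.2 182.8 -11.2 turn 0.5 before-turn shift [ 118.8 -104.6] after-turn shift [ 117.9 -105.7]
```

{"name": "play_rows", "arguments": {"motion": "0.95 0 0 0 0 0 -7; 0.95 0 0 0 0 0 -14; 0.95 0 0 0 0 0 -21; 0.95 0 0 0 0 0 -28; 0.95 0 0 0 0 0 -35"}}

```text
clock: 39.22
tcp_pos: [0.4919, 0.102, 0.1053]
tcp_rot: [0.977, 0.214, -0.0, 0.0]
force: [-0.8, 0.1, 0.4]
opening: 0.949
grasp_force: 0.0
```

{"name": "play_rows", "arguments": {"motion": "0.95 27 26 0 0 0 0; 0.95 54 52 0 0 0 0; 0.95 80 78 0 0 0 0; 0.95 104 102 0 0 0 0; 0.95 104 102 30 0 0 0"}}

```text
clock: 39.63
tcp_pos: [0.6381, 0.0501, 0.0806]
tcp_rot: [0.978, 0.21, 0.007, 0.001]
force: [0.5, 0.8, 1.0]
opening: 0.95
grasp_force: 0.0
```

{"name": "play_rows", "arguments": {"motion": "0.95 0 0 30 0 0 0; 0.95 0 0 45 0 0 0; 0.95 0 0 45 0 0 0; 0.95 0 0 45 0 0 0; 0.95 0 0 45 0 0 0"}}

```text
clock: 40.05
tcp_pos: [0.6297, 0.0515, 0.032]
tcp_rot: [0.978, 0.211, 0.001, 0.0]
force: [-0.4, 0.6, 0.4]
opening: 0.946
grasp_force: 0.0
```

```bash
python3 - <<'E'
from h import *
goto(629.7,53.3,24.6)
E
```

```text
now [629.7  51.5  32. ] yaw 24.3 op 0.946 gf 0.0 t 40.0 F [-0.4  0.6  0.4]
to 629.7 53.3 24.6 turn -0.3 before-turn shift [ 0.8 -1.6] after-turn shift [ 0.8 -1.6]
```

Correct by that and descend 34.

{"name": "play_rows", "arguments": {"motion": "0.95 1 -1.6 12 0 0 0; 0.95 1 -1.6 24 0 0 0; 0.95 1 -1.6 34 0 0 0; 0.95 1 -1.6 34 0 0 0; 0.95 1 -1.6 34 0 0 0"}}

```text
clock: 40.47
tcp_pos: [0.629, 0.0528, -0.0029]
tcp_rot: [0.978, 0.21, 0.0, 0.0]
force: [-0.2, 0.3, -0.1]
opening: 0.951
grasp_force: 0.0
```

{"name": "play_rows", "arguments": {"motion": "0.6 0 0 0 0 0 0; 0.6 0 0 0 0 0 0; 0.6 0 0 0 0 0 0; 0.6 0 0 0 0 0 0; 0.6 0 0 0 0 0 0"}}

```text
clock: 40.88
tcp_pos: [0.6298, 0.0529, -0.0019]
tcp_rot: [0.978, 0.21, 0.001, 0.0]
force: [-1.0, 0.8, 5.4]
opening: 0.732
grasp_force: 44.6
```

{"name": "play_rows", "arguments": {"motion": "0.6 0 0 -10 0 0 0; 0.6 0 0 -30 0 0 0; 0.6 0 0 -60 0 0 0; 0.6 0 0 -90 0 0 0; 0.6 0 0 -110 0 0 0"}}

```text
clock: 41.3
tcp_pos: [0.6295, 0.0527, 0.11]
tcp_rot: [0.978, 0.21, 0.001, 0.0]
force: [0.2, -0.9, -0.8]
opening: 0.731
grasp_force: 44.3
```

{"name": "play_rows", "arguments": {"motion": "0.6 0 0 0 0 0 7; 0.6 0 0 0 0 0 14; 0.6 0 0 0 0 0 21; 0.6 0 0 0 0 0 28; 0.6 0 0 0 0 0 35"}}

```text
clock: 41.72
tcp_pos: [0.6283, 0.0526, 0.1067]
tcp_rot: [0.995, -0.097, -0.0, -0.0]
force: [0.9, 0.3, -2.0]
opening: 0.735
grasp_force: 44.3
```

```bash
python3 - <<'E'
from h import *
goto(542.2,366.6,-10.7)
E
```

```text
now [628.3  52.6 106.7] yaw -11.1 op 0.735 gf 44.3 t 41.7 F [ 0.9  0.3 -2. ]
to 542.2 366.6 -10.7 turn -0.4 before-turn shift [-145.  -291.5] after-turn shift [-142.9 -292.5]
```

{"name": "play_rows", "arguments": {"motion": "0.6 -18 -37 0 0 0 0; 0.6 -36 -74 0 0 0 0; 0.6 -54 -111 0 0 0 0; 0.6 -72 -147 0 0 0 0; 0.6 -90 -183 0 0 0 0"}}

```text
clock: 42.13
tcp_pos: [0.5734, 0.2508, 0.1068]
tcp_rot: [0.996, -0.094, -0.0, -0.0]
force: [1.0, 0.3, -1.5]
opening: 0.731
grasp_force: 44.4
```

{"name": "play_rows", "arguments": {"motion": "0.6 -18 -37 0 0 0 0; 0.6 -36 -74 0 0 0 0; 0.6 -53 -109 0 0 0 0; 0.6 -53 -109 0 0 0 0; 0.6 -53 -109 0 0 0 0"}}

```text
clock: 42.55
tcp_pos: [0.5414, 0.3683, 0.1062]
tcp_rot: [0.996, -0.092, -0.0, 0.0]
force: [-0.7, -0.0, -1.3]
opening: 0.732
grasp_force: 44.5
```

{"name": "play_rows", "arguments": {"motion": "0.6 0 0 30 0 0 0; 0.6 0 0 50 0 0 0; 0.6 0 0 64 0 0 0; 0.6 0 0 68 0 0 0; 0.6 0 0 68 0 0 0"}}

```text
clock: 42.97
tcp_pos: [0.5424, 0.3646, 0.0374]
tcp_rot: [0.996, -0.094, -0.001, 0.001]
force: [-0.2, -0.0, -1.4]
opening: 0.731
grasp_force: 44.5
```

{"name": "play_rows", "arguments": {"motion": "0.6 0 0 0 0 0 0; 0.6 0 0 0 0 0 0"}}

```text
clock: 43.13
tcp_pos: [0.5437, 0.3665, 0.0402]
tcp_rot: [0.996, -0.094, 0.001, -0.001]
force: [-0.3, 0.1, -2.0]
opening: 0.732
grasp_force: 44.5
```

```bash
python3 - <<'E'
from h import *
goto(542.2,366.6,-10.7)
E
```

```text
now [543.7 366.5  40.2] yaw -10.8 op 0.732 gf 44.5 t 43.1 F [-0.3  0.1 -2. ]
to 542.2 366.6 -10.7 turn -0.1 before-turn shift [-1.5  0.2] after-turn shift [-1.5  0.2]
```

Settles near z 39; lower 13.

{"name": "play_rows", "arguments": {"motion": "0.6 -1 0 4 0 0 0; 0.6 -1 0 8 0 0 0; 0.6 -1 0 11 0 0 0; 0.6 -1 0 11 0 0 0; 0.6 -1 0 11 0 0 0"}}

```text
clock: 43.55
tcp_pos: [0.5416, 0.3663, 0.0272]
tcp_rot: [0.996, -0.094, -0.0, 0.0]
force: [0.4, 0.5, -1.9]
opening: 0.732
grasp_force: 44.5
```

{"name": "play_rows", "arguments": {"motion": "0.6 0 0 1 0 0 0; 0.6 0 0 2 0 0 0; 0.6 0 0 2 0 0 0; 0.6 0 0 2 0 0 0"}}

```text
clock: 43.88
tcp_pos: [0.542, 0.3666, 0.0262]
tcp_rot: [0.996, -0.094, 0.0, -0.0]
force: [-1.7, 0.0, 2.2]
opening: 0.73
grasp_force: 45.0
```

{"name": "play_rows", "arguments": {"motion": "0.95 0 0 0 0 0 0; 0.95 0 0 0 0 0 0; 0.95 0 0 0 0 0 0; 0.95 0 0 -20 0 0 0; 0.95 0 0 -50 0 0 0"}}

```text
clock: 44.3
tcp_pos: [0.5398, 0.3649, 0.0723]
tcp_rot: [0.996, -0.094, -0.003, 0.003]
force: [0.7, -0.2, 0.3]
opening: 0.954
grasp_force: 0.0
```

{"name": "play_rows", "arguments": {"motion": "0.95 0 0 -20 0 0 0; 0.95 0 0 -40 0 0 0; 0.95 0 30 -40 0 0 0; 0.95 0 65 -40 0 0 0; 0.95 0 100 -40 0 0 0"}}

```text
clock: 44.72
tcp_pos: [0.5228, 0.2676, 0.1155]
tcp_rot: [0.996, -0.093, 0.0, -0.0]
force: [0.8, -0.6, 0.7]
opening: 0.95
grasp_force: 0.0
```

{"name": "play_rows", "arguments": {"motion": "0.95 0 30 0 0 0 0; 0.95 0 65 0 0 0 0; 0.95 0 65 0 0 0 0; 0.95 0 65 0 0 0 0"}}

```text
clock: 45.05
tcp_pos: [0.5108, 0.2029, 0.116]
tcp_rot: [0.995, -0.095, 0.0, -0.0]
force: [-0.0, 0.4, 0.2]
opening: 0.951
grasp_force: 0.0
```

```bash
python3 - <<'E'
from h import *
look(['coaster1','lid'],fn='7.png')
goto(628.1,182.8,-11)
E
```

```text
top coaster1 0.84 [188. 172.] z 0.010/0.012 [628.2 182. ] 92.7 65.8 -11.3 [224 223 224]
top lid 0.57 [418. 248.] z 0.072/0.074 [ 447.5 -409.3] 164.2 143.2 -5.9 [169 125  78]
scene coaster1 0.94 [295. 277.] z 0.011/0.013 [628.8 184.7] 92.4 64.5 -12.9 [245 243 243]
scene coaster1 0.65 [381. 307.] z 0.039/0.041 [543.1 366.5] 94.2 64.4 -9.5 [241 240 239]
scene lid 0.96 [212.  96.] z 0.073/0.076 [ 448.4 -408.8] 162.1 147.5 -6.0 [169 118  73]
now [511.1 205.2 115.2] yaw -10.7 op 0.950 gf 0.0 t 45.4 F [ 0.4  0.  -0.4]
to 628.1 182.8 -11 turn 0.3 before-turn shift [119.2   0.3] after-turn shift [119.2  -0.3]
```

{"name": "play_rows", "arguments": {"motion": "0.95 35 0 0 0 0 0; 0.95 70 0 0 0 0 0; 0.95 100 0 0 0 0 0; 0.95 119 0 0 0 0 0; 0.95 119 0 0 0 0 0"}}

```text
clock: 45.77
tcp_pos: [0.6307, 0.1815, 0.1138]
tcp_rot: [0.996, -0.094, -0.0, 0.001]
force: [-0.2, 0.1, 0.1]
opening: 0.948
grasp_force: 0.0
```

{"name": "play_rows", "arguments": {"motion": "0.95 0 0 30 0 0 0; 0.95 0 0 60 0 0 0; 0.95 0 0 80 0 0 0; 0.95 0 0 84 0 0 0; 0.95 0 0 84 0 0 0"}}

```text
clock: 46.18
tcp_pos: [0.6267, 0.1822, 0.0299]
tcp_rot: [0.996, -0.093, -0.001, 0.001]
force: [-0.3, -0.7, -0.0]
opening: 0.951
grasp_force: 0.0
```

{"name": "play_rows", "arguments": {"motion": "0.95 0 0 0 0 0 0; 0.95 0 0 0 0 0 0; 0.95 0 0 0 0 0 0"}}

```text
clock: 46.43
tcp_pos: [0.6289, 0.1828, 0.0335]
tcp_rot: [0.996, -0.094, 0.001, -0.001]
force: [-0.1, -0.4, -0.3]
opening: 0.95
grasp_force: 0.0
```

```bash
python3 - <<'E'
from h import *
look(['coaster1'],['scene'])
goto(628.1,182.8,-11)
E
```

```text
scene coaster1 0.71 [380. 308.] z 0.039/0.041 [542.  366.5] 94.9 65.1 -10.3 [237 235 234]
now [628.5 182.5  32.9] yaw -10.7 op 0.952 gf 0.0 t 46.5 F [-0.   0.3  0.4]
to 628.1 182.8 -11 turn 0.3 before-turn shift [-0.4 -0.2] after-turn shift [-0.4 -0.2]
```

{"name": "play_rows", "arguments": {"motion": "0.95 0 0 12 0 0 0; 0.95 0 0 24 0 0 0; 0.95 0 0 35 0 0 0; 0.95 0 0 35 0 0 0; 0.95 0 0 35 0 0 0"}}

```text
clock: 46.95
tcp_pos: [0.6272, 0.1817, -0.0046]
tcp_rot: [0.996, -0.094, -0.001, 0.001]
force: [0.5, 0.3, 0.2]
opening: 0.949
grasp_force: 0.0
```

{"name": "play_rows", "arguments": {"motion": "0.6 0 0 0 0 0 0; 0.6 0 0 0 0 0 0; 0.6 0 0 0 0 0 0; 0.6 0 0 0 0 0 0; 0.6 0 0 0 0 0 0"}}

```text
clock: 47.37
tcp_pos: [0.6285, 0.1824, -0.0025]
tcp_rot: [0.996, -0.094, 0.001, -0.0]
force: [-0.5, 0.8, 3.8]
opening: 0.732
grasp_force: 44.8
```

{"name": "play_rows", "arguments": {"motion": "0.6 0 0 -10 0 0 0; 0.6 0 0 -30 0 0 0; 0.6 0 0 -60 0 0 0; 0.6 0 0 -90 0 0 0; 0.6 0 0 -110 0 0 0"}}

```text
clock: 47.78
tcp_pos: [0.6285, 0.1822, 0.1099]
tcp_rot: [0.996, -0.094, 0.001, -0.0]
force: [1.1, 0.3, -0.7]
opening: 0.731
grasp_force: 44.3
```

{"name": "play_rows", "arguments": {"motion": "0.6 0 0 0 0 0 0; 0.6 0 0 0 0 0 0"}}

```text
clock: 47.95
tcp_pos: [0.6282, 0.1825, 0.108]
tcp_rot: [0.996, -0.094, 0.001, -0.001]
force: [0.2, 0.1, -1.9]
opening: 0.734
grasp_force: 44.3
```

```bash
python3 - <<'E'
from h import *
goto(542.2,366.6,-10.7)
E
```

```text
now [628.2 182.5 108. ] yaw -10.8 op 0.734 gf 44.3 t 48.0 F [ 0.2  0.1 -1.9]
to 542.2 366.6 -10.7 turn -0.1 before-turn shift [-118.9 -164.8] after-turn shift [-118.7 -164.9]
```

{"name": "play_rows", "arguments": {"motion": "0.6 -22 -30 0 0 0 0; 0.6 -44 -61 0 0 0 0; 0.6 -66 -92 0 0 0 0; 0.6 -88 -122 0 0 0 0; 0.6 -108 -150 0 0 0 0"}}

```text
clock: 48.37
tcp_pos: [0.5475, 0.3507, 0.1046]
tcp_rot: [0.996, -0.094, -0.001, 0.001]
force: [-0.0, 0.3, -2.2]
opening: 0.733
grasp_force: 44.3
```

{"name": "play_rows", "arguments": {"motion": "0.6 -11 -15 0 0 0 0; 0.6 -11 -15 0 0 0 0; 0.6 -11 -15 25 0 0 0; 0.6 -11 -15 45 0 0 0; 0.6 -11 -15 57 0 0 0"}}

```text
clock: 48.78
tcp_pos: [0.5397, 0.3647, 0.0454]
tcp_rot: [0.996, -0.094, -0.003, 0.002]
force: [-0.6, -0.5, -2.4]
opening: 0.74
grasp_force: 44.3
```

{"name": "play_rows", "arguments": {"motion": "0.6 0 0 0 0 0 0; 0.6 0 0 0 0 0 0; 0.6 0 0 0 0 0 0; 0.6 0 0 0 0 0 0"}}

```text
clock: 49.12
tcp_pos: [0.5424, 0.3667, 0.0506]
tcp_rot: [0.996, -0.094, 0.001, -0.001]
force: [-0.2, 0.7, -1.5]
opening: 0.731
grasp_force: 44.3
```

```bash
python3 - <<'E'
from h import *
goto(542.2,366.6,-10.7)
E
```

```text
now [542.4 366.7  50.6] yaw -10.8 op 0.731 gf 44.3 t 49.1 F [-0.2  0.7 -1.5]
to 542.2 366.6 -10.7 turn -0.1 before-turn shift [-0.2  0.1] after-turn shift [-0.2  0.1]
```

{"name": "play_rows", "arguments": {"motion": "0.6 0 0 4 0 0 0; 0.6 0 0 8 0 0 0; 0.6 0 0 12 0 0 0; 0.6 0 0 12.5 0 0 0; 0.6 0 0 12.5 0 0 0"}}

```text
clock: 49.53
tcp_pos: [0.5415, 0.3662, 0.0364]
tcp_rot: [0.996, -0.094, -0.0, 0.0]
force: [-0.1, -0.0, -0.9]
opening: 0.734
grasp_force: 44.3
```

{"name": "play_rows", "arguments": {"motion": "0.6 0 0 0 0 0 0; 0.6 0 0 1 0 0 0; 0.6 0 0 1.5 0 0 0; 0.6 0 0 1.5 0 0 0; 0.6 0 0 1.5 0 0 0"}}

```text
clock: 49.95
tcp_pos: [0.5418, 0.3665, 0.0356]
tcp_rot: [0.996, -0.094, 0.0, -0.0]
force: [-0.1, 0.0, -1.1]
opening: 0.732
grasp_force: 44.3
```

{"name": "play_rows", "arguments": {"motion": "0.6 0 0 0.5 0 0 0; 0.95 0 0 0.5 0 0 0; 0.95 0 0 0.5 0 0 0; 0.95 0 0 0.5 0 0 0; 0.95 0 0 -20 0 0 0"}}

```text
clock: 50.37
tcp_pos: [0.5394, 0.3648, 0.0514]
tcp_rot: [0.996, -0.094, -0.003, 0.003]
force: [-0.7, -0.3, -0.6]
opening: 0.943
grasp_force: 0.0
```

{"name": "play_rows", "arguments": {"motion": "0.95 0 0 -30 0 0 0; 0.95 0 0 -60 0 0 0; 0.95 0 0 -80 0 0 0; 0.95 0 30 -80 0 0 0; 0.95 0 65 -80 0 0 0"}}

```text
clock: 50.78
tcp_pos: [0.5303, 0.304, 0.1368]
tcp_rot: [0.996, -0.093, 0.001, -0.001]
force: [1.0, -0.6, -0.4]
opening: 0.949
grasp_force: 0.0
```

{"name": "play_rows", "arguments": {"motion": "0.95 0 40 0 0 0 0; 0.95 0 80 0 0 0 0; 0.95 0 120 0 0 0 0; 0.95 0 160 0 0 0 0; 0.95 0 200 0 0 0 0"}}

```text
clock: 51.2
tcp_pos: [0.4916, 0.1044, 0.1358]
tcp_rot: [0.996, -0.094, 0.0, -0.0]
force: [2.0, 0.0, 0.7]
opening: 0.951
grasp_force: 0.0
```

```bash
python3 - <<'E'
from h import *
look(['coaster1','lid','base','light1'],fn='8.png')
a=cv2.imread('pics/top8.png');b=cv2.imread('pics/scene8.png')
cv2.imwrite('pics/f.png',cv2.vconcat([cv2.resize(a[90:330,90:490],(800,300)),cv2.resize(b[60:384,100:460],(800,300))]))
E
```

```text
scene coaster1 0.89 [383. 306.] z 0.049/0.051 [541.6 366.5] 93.8 65.1 -10.4 [243 242 241]
scene lid 0.79 [212.  96.] z 0.073/0.075 [ 448.1 -407.8] 162.7 146.3 -6.3 [170 119  74]
scene base 0.93 [375. 329.] z 0.009/0.011 [542.7 368.2] 106.3 78.5 -11.2 [216 182 130]
```

View pics/f.png

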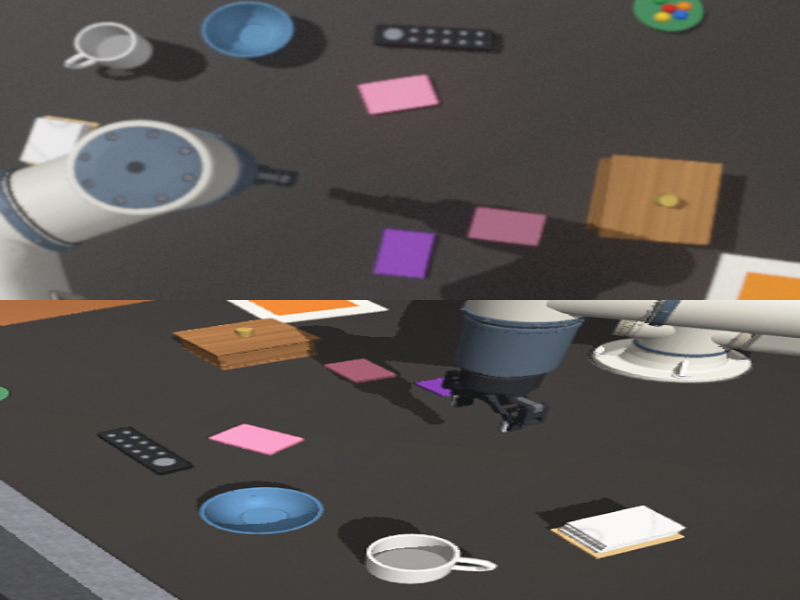

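The picture shows four coasters in a straight pile on the base (scene px 383,306) and the lid square on the box (scene px 212,96). No white coasters or lights are left on the table, and the mug, bowl and remote have not moved. I'm handing in now.

```bash
python3 -c "
from bench import ticket
print(ticket.hand_in())"
```

```text
the job is handed in; nothing more can be done
None
```

The job is handed in, with no verdict shown: all three tea lights are in the box with the lid within about 1–2 mm of centre, and all four white coasters are piled within about 2 mm of the base's centre.

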